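# Hang a slide rack on the swinging drop hook of a dip coater

## Task

The drop hook of the dip coater is still swinging: bring it to rest with a light touch, then hang the slide rack by its bail in the hook, pressed fully home past the spring gate so that the gate snaps shut over the bail, and prove the seat by keeping it pressed down in the hook with about 10 N for a moment. Then let go so that the rack hangs level and still over the drip tray. The hook hangs from a small load cell, so never push on it with more than 15 N; carry the rack upright, and leave the other things on the bench where they stand.

Things in the scene. Friction and masses are not known exactly. Their poses are not given: they have to be found in the camera images.
- dip_coater: bench dip coater, fixed: white base box, column 430 mm high, 24 mm wide arm (underside 320 mm up) reaching forward to a clevis that carries the hook. Origin: bench point plumb under the hook pin. -x points from column to the hook's mouth side (roughly at the robot), y along the pin, z up. Base box x +100 to +230 mm; arm ends 11 mm in front of the pin. Pushes on it or its hook: under 15 N
- hook_pin (a point): centre of the horizontal clevis pin (along the coater's y) on which the hook swings, 300 mm above the bench; does not move
- drop_hook (a joint): swing of the hook about its pin, rad; 0 = plumb, positive = bottom swung to the coater's -x side (mouth side). 120 g, nearly frictionless: left alone it swings on for more than a minute, period about 0.6 s, 0.2 to 0.4 rad either way. One contact on the mouth side of the shank, held a little past plumb, stops it: it comes to rest leaning there with some 0.1 N
- shank (a point): point on the axis of the hook's shank, 60 mm below the pin at swing 0. The hook is 7 mm round steel; its shank is straight from the pin to 78 mm below it, then the neck sets back 15 mm to +x and runs into the bend
- hook_seat (a point): where the axis of a seated bail wire lies in the bottom of the bend, 116.5 mm below the pin, with the hook's axes (at swing 0 those of the coater). Bend: 11.5 mm inner radius about a centre 108 mm below the pin; lowest outside point of the hook 126.5 mm below the pin
- hook_tip (a point): centre of the rounded end (3.5 mm radius) of the hook's tip, which flares outwards: 22 mm in front (-x) of the shank line, 95.5 mm below the pin. The mouth is entered from above, between tip and shank, where the gate slopes down from the neck to the inside of the tip
- gate (a joint): spring gate of the hook, rad: 0 = shut, 0.95 = fully open into the bend. Steel flap 10 mm wide, 27 mm long, pivoted on the neck 86 mm below the pin, 9 mm behind the shank line. A bail wire pressed down between gate and tip opens it at about 4 to 10 N; the rack's weight is not enough. It snaps shut over the wire only about 6 mm above the seat; on the seat the hook stops the wire firmly
- slide_rack: white microscope-slide rack, 110 x 86 x 36 mm, 0.13 to 0.25 kg, with a 6 mm steel wire bail standing rigidly across its middle (in its y-z plane, 81 mm wide) and a grip lug on each end wall. Origin: centre of its underside; x through the lugs, y along the bail, z up. The same both ways round; hangs level from the middle of its bail
- bail_mid (a point): axis of the bail wire at its middle, 118 mm above the rack's underside; the wire is level for 10 mm to either side and drops 3 to 5 mm farther out. 82 mm free height between it and the rack's top
- lug_front (a point): middle of the lug at the rack's -x end, towards the robot: 72 mm from the rack's middle, 27 mm above its underside. An upright tab 10 mm thick along y, 33 mm long along x, 10 to 40 mm above the underside; grip across the 10 mm, from above, tilted so that the gripper leans away from the bail and clear of hook and arm
- thermal_cycler: white thermal cycler, fixed, between the rack and the coater: 385 x 230 x 205 mm (length along x); origin: under its middle. To be kept clear of
- drip_tray: flat plastic tray 170 x 85 x 26 mm under the hook, loose; origin: centre of its underside, its long side (y) along the coater's x. To be left alone
- petri_dishes: two stacked petri dishes, 82 mm across, 22 mm high, to be left alone; origin: centre of the underside
- tube_rack: white tube rack with small tubes, 78 x 146 x 50 mm, to be left alone; origin: centre of the underside
- small_bottle: brown bottle with black cap, 58 mm across, 115 mm high, to be left alone; origin: centre of the underside
- timer: small white bench timer, 47 x 68 x 66 mm, to be left alone; origin: centre of the underside
- marker: marker pen 134 mm long, 12 mm thick, lying, to be left alone; origin: centre of the underside
- beaker: small glass beaker 51 mm across, 69 mm high, to be left alone; origin: centre of the underside
There are look-alikes about, which are no part of the job. What is shaped like the slide_rack but red is not meant.

How it is judged:
On the way, in this order (a step that is already met when the one before it is completed fails the run):
1. the swinging hook is at rest (slower than 0.15 rad/s for 0.4 s) while the bail is still outside it (velocity of joint drop_hook between -0.15 and 0.15 rad/s and distance between bail_mid and hook_seat above 0.03 m), for 0.4 s.
2. the bail is seated in the hook's bend, the gate has shut over it and the rack is pressed down in the hook with more than 8 N for 0.2 s (x of bail_mid in the frame of hook_seat between -0.007 and 0.007 m and y of bail_mid in the frame of hook_seat between -0.016 and 0.016 m and z of bail_mid in the frame of hook_seat between -0.004 and 0.005 m and value of joint gate below 0.15 rad and contact force between slide_rack and dip_coater above 8 N), for 0.2 s.
At the end, for the whole second after the job is handed in: the bail lies in the bend of the hook (within 7 mm fore and aft, 16 mm along the bail, 5 mm in height of the seat), the gate is shut (under 0.15 rad), the hook hangs within 0.1 rad of plumb, slower than 0.5 rad/s, and the rack, let go, hangs within 0.2 rad of level, slower than 60 mm/s (x of bail_mid in the frame of hook_seat between -0.007 and 0.007 m and y of bail_mid in the frame of hook_seat between -0.016 and 0.016 m and z of bail_mid in the frame of hook_seat between -0.004 and 0.005 m and value of joint gate below 0.15 rad and velocity of joint drop_hook between -0.5 and 0.5 rad/s and value of joint drop_hook between -0.1 and 0.1 rad and angle between slide_rack's own z axis and vertical below 0.2 rad and linear speed of slide_rack below 0.06 m/s); the robot touches nothing.
It fails at once if the coater or its hook is pushed with more than 15 N (contact force between dip_coater and anything else above 15 N).
It fails at once if the rack is tipped more than 0.5 rad (angle between slide_rack's own z axis and vertical above 0.5 rad).
It fails at once if a bystander or the drip tray is moved more than 30 mm (distance of any of drip_tray, petri_dishes, tube_rack, small_bottle, timer, marker, beaker from where it was at the start of the episode above 0.03 m).
It also fails if it takes over 72 s, if anything falls off the work surface, if the arm or the gripper's body presses on something with over 40 N, if the wrist force passes 120 N, or if a joint passes its speed limit or range.

## Robot

A 6-joint arm with a two-finger parallel gripper is mounted at the origin on a cart in front of the work surface, level with it; the furniture and walls round the work are solid. World frame = base frame: x ahead of the robot, y to its left, z up, the work surface at z = 0. Lengths are in m, angles in rad, forces in N, time in s.
With the tool pointing down it reaches from about 0.3 to 0.875 m from the base axis. Payload 6.4 kg.
Tool frame: the origin (TCP) lies midway between the tips of the shut fingers; the grasp point (between the pads) lies 19 mm behind it (grasp_offset is the distance from the TCP to the grasp point, in m); z points along the fingers, y is the line along which they close (so a half turn about z gives the same grasp; the last joint's range is limited). The gripper opens to 85 mm and grips with 20 to 120 N. Pads are 22 mm wide; open, the fingers measure 114 mm over their backs; the gripper's body (76 mm by 85 mm) begins 54 mm behind the grasp point. The pads swing forward as they close: fully open they stand 13 mm farther back than shut.
Start: joints at [-1.324, 0.181, 1.607, -0, 1.354, -0.206], TCP at [0.252, -0.517, 0.231] pointing down, gripper open.
Joint ranges: [-2.99, 2.99], [-0.89, 2.07], [0.3, 2.58], [-1.14, 4.28], [0, 2.63], [-3.12, 3.12]. Speed limits (rad/s): [2.57, 2.57, 3.01, 3.14, 3.14, 3.14].

## Interface

Orientations are given as a unit quaternion [w, x, y, z].
In Python, from bench import * gives the robot as it stands. The module is installed in compiled form; this text tells all that it offers.
- The arm moves only by the tool servo_tool, never from a script. Its argument "commands" is text: rows parted by semicolons, each of 7 numbers parted by spaces: the turn, a rotation vector about the tool's x, y, z in rad, then the shift along the tool's x, y, z in mm, then the opening, from 0 (shut) to 1 (fully open). In form: wx wy wz dx dy dz claw; .... A call has 1 to 5 rows; each row shifts and turns the commanded pose from where the row before left it, along the tool's axes as they then stand; what a row does not reach is not made up. A row lasts 1/8 s, in which the tool goes at most 62.5 mm and 10.7 degrees, less where a joint would pass 70% of its speed; a pose out of reach is approached as far as the arm can. A call with a gripper value outside its range is refused whole. The fingers move at their own pace and stop on an object; the grip force is fixed at half the most. Time passes only in rows, so rows that do not move let the fingers close. It gives the time, the measured TCP pose, the force, the opening and the grip force at its end, in the units of the state.
- get_obs(): the state, without advancing time (a new reading comes with each control period).
- camera(name): name is "scene" or "top"; returns the picture (480x640x3 uint8, blue, green, red); there is no depth.
- calibration(name): a dict with "fx", "fy", "cx", "cy" (pixels), "R" (3x3) and "t" (3): a world point X has camera coordinates R X + t. Camera axes: x right, y down, z forward; pixel columns grow to the right and rows downward; lengths in m; the calibration is good to about 2 mm. A picture is of the moment at which its call begins. calibration takes no time and is no camera call.
- hand_in(): hands the job in; it is judged then, once.
The state is a dict: "time_s": time; "q": joint angles; "dq": joint speeds; "joint_efforts": joint torques, N m; "eef_pos": TCP position; "eef_rot": TCP orientation; "wrist_force": force on the tool from outside, world axes, zero at the start; "torque": the same for the moment, N m; "opening": opening from 0.0 (shut) to 1.0 (fully open); "grasp_force": force on a finger pad.
Only numpy, scipy, OpenCV 4.12 (cv2) and the standard library are available. Lean on these libraries where they do the work, as an engineer would, in place of code of your own. Each camera call takes 0.05 s, during which the arm holds its last target. There are 200 camera calls.

## Working session

There is one attempt and no reset: what is moved stays moved. The work goes in short steps, Python scripts to look and compute and a tool call to move; the robot and the scene stay as the last step left them, time stands still between calls to the robot, and variables do not carry over. Pictures are saved under pics/ and viewed, at most 10 in all, crops included, and the job is handed in when it is done.

Besides the shell and the picture viewer there is one more tool, called as name(argument=value, ...) on one line, values as JSON. servo_tool: Moves the arm, as the interface text tells. Its arguments: {"type":"object","properties":{"commands":{"type":"string"}},"required":["commands"]}

```bash
mkdir -p pics; python3 - <<'E'
from bench import *
import cv2,numpy as np
for n in("scene","top"):
    cv2.imwrite(f"pics/{n}0.png",camera(n)); c=calibration(n)
    print(n,c["fx"],c["fy"],c["cx"],c["cy"],np.round(c["R"],4).tolist(),np.round(c["t"],4).tolist(), (-np.array(c["R"]).T@c["t"]).round(3))
print(get_obs())
E
```

```text
scene 608.1646203621855 608.1646203621855 325.698126171496 237.50982452379836 [[-0.867, -0.4977, -0.0245], [-0.2012, 0.3945, -0.8966], [0.4559, -0.7724, -0.4422]] [0.4928, 0.2369, 1.9527] [-0.415  1.66   1.088]
top 442.3530547644585 442.3530547644585 325.8836805369188 244.73821251119062 [[-0.0258, -0.9996, 0.0071], [-0.9812, 0.0239, -0.1917], [0.1915, -0.0119, -0.9814]] [0.0624, 0.531, 1.5284] [0.23  0.068 1.601]
{'time_s': 0.1, 'q': array([-1.32428505e+00,  1.81460943e-01,  1.60792588e+00, -2.87302795e-05,
        1.35380898e+00, -2.06288587e-01]), 'dq': array([ 2.49904973e-03, -1.33423598e-03, -2.88516221e-03,  2.29302513e-04,
       -6.89401448e-05, -6.12875810e-04]), 'joint_efforts': array([-2.81236698e-04, -4.45884955e+01, -3.52238667e+01, -3.33178850e-04,
        4.25304446e-03, -1.10058599e-05]), 'eef_pos': array([ 0.25144027, -0.51654355,  0.23046888]), 'eef_rot': array([-8.01130821e-04,  9.74479808e-01,  2.24473743e-01, -3.01426292e-05]), 'wrist_force': array([-0.12373796,  0.74776809,  0.3570204 ]), 'torque': array([-0.0530593 ,  0.04250437,  0.02274907]), 'grasp_force': 0.0, 'opening': 1.000780919243208}
```

View pics/scene0.png

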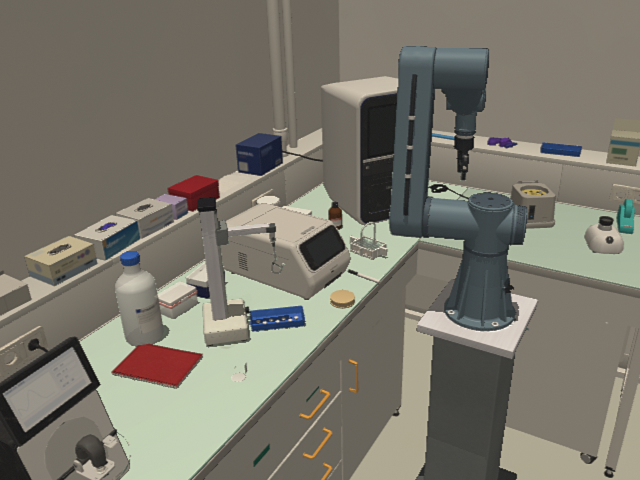

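View pics/top0.png

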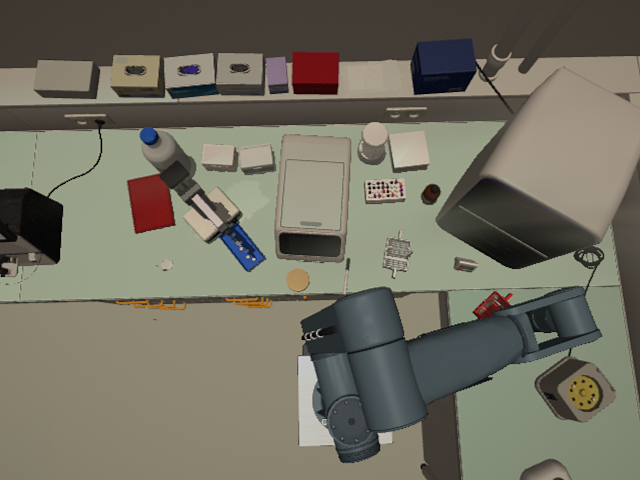

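The scene view shows the coater column at (212,260), its arm end at (273,229) and the hook near (277,262). The white rack is at (368,243). In the top view the rack is at (397,254), the coater arm runs from (180,178) to about (228,232), and the blue tray is at (243,247). Next I'll zoom in.

```bash
python3 - <<'E'
import cv2,numpy as np
s=cv2.imread("pics/scene0.png");t=cv2.imread("pics/top0.png")
def crop(im,x,y,w,h,k): return cv2.resize(im[y:y+h,x:x+w],None,fx=k,fy=k,interpolation=cv2.INTER_CUBIC)
a=crop(s,200,190,100,75,4);b=crop(s,340,215,100,75,4);c=crop(t,160,150,100,75,4) ;c=crop(t,165,165,100,75,4);d=crop(t,350,210,100,75,4)
cv2.imwrite("pics/z0.png",np.vstack([np.hstack([a,b]),np.hstack([c,d])]))
E
cat > h.py <<'E'
import numpy as np
from bench import *
def proj(n,X):
    c=calibration(n);p=np.atleast_2d(X)@np.array(c["R"]).T+c["t"]
    return np.c_[c["fx"]*p[:,0]/p[:,2]+c["cx"],c["fy"]*p[:,1]/p[:,2]+c["cy"]]
def ray(n,u,v):
    c=calibration(n);R=np.array(c["R"]);d=R.T@np.array([(u-c["cx"])/c["fx"],(v-c["cy"])/c["fy"],1])
    return -R.T@np.array(c["t"]),d/np.linalg.norm(d)
def onz(n,u,v,z):
    o,d=ray(n,u,v);return o+d*(z-o[2])/d[2]
def tri(us,ut):
    A=[];b=[]
    for n,p in(("scene",us),("top",ut)):
        o,d=ray(n,*p);P=np.eye(3)-np.outer(d,d);A.append(P);b.append(P@o)
    x=np.linalg.lstsq(np.vstack(A),np.hstack(b),rcond=None)[0]
    return x,proj("scene",x)-us,proj("top",x)-ut
E
```

```text
(no output)
```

View pics/z0.png

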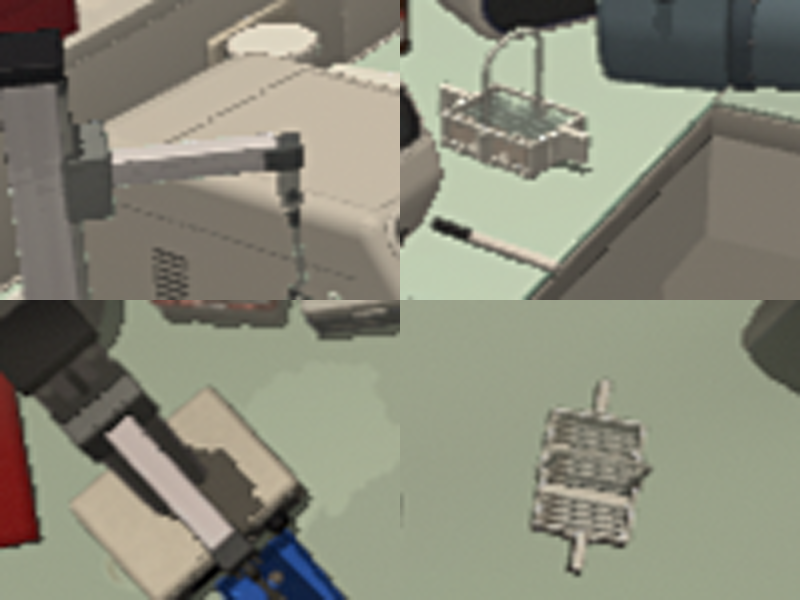

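```bash
python3 - <<'E'
from h import *
a=onz("top",400.75,230.5,.037);b=onz("top",393.75,278,.037)
print("lugtips",a,b,np.linalg.norm(a-b),(a+b)/2,np.degrees(np.arctan2(*(a-b)[1::-1])))
m=(a+b)/2;m[2]=.118;print(proj("scene",m),"want 369.2,223.2")
for z in(.344,):
  p=onz("top",195,196,z);q=onz("top",221.7,227,z);d=p-q;print(p,q,np.linalg.norm(d),np.degrees(np.arctan2(d[1],d[0])))
print("tri end",tri((275,225.5),(224,230)))
# tray corners approx, cycler
for u in((218,228),(232,222),(265,262),(250,271)): print("tray",onz("top",*u,.026))
for u in((281,135),(351,136),(344,262),(277,258)): print("cyc",onz("top",*u,.205))
for u in((298,280),(347,275),(385,190),(431,193),(466,265),(165,265)): print("by",onz("top",*u,.03))
E
```

```text
lugtips [ 0.58122111 -0.22417179  0.037     ] [ 0.40885963 -0.18917432  0.037     ] 0.17587865217850554 [ 0.49504037 -0.20667305  0.037     ] -11.477696897009704
[[369.2140366  224.20634354]] want 369.2,223.2
[0.63133722 0.43536277 0.344     ] [0.53534077 0.35484222 0.344     ] 0.125295157360981 39.98947874501239
tri end (array([0.528069 , 0.34953  , 0.3384573]), array([[0.20135618, 0.05520281]]), array([[-0.10184394, -0.18310756]]))
tray [0.60915419 0.4408033  0.026     ]
tray [0.63048134 0.39013922 0.026     ]
tray [0.4794194  0.26942511 0.026     ]
tray [0.44812649 0.3230805  0.026     ]
cyc [0.88365954 0.19281273 0.205     ]
cyc [ 0.87473089 -0.04354912  0.205     ]
cyc [ 0.4448562  -0.00540711  0.205     ]
cyc [0.4630553  0.20824522 0.205     ]
by [0.41102483 0.15146039 0.03      ]
by [ 0.42458088 -0.02373957  0.03      ]
by [ 0.73822412 -0.1759238   0.03      ]
by [ 0.72260554 -0.34615237  0.03      ]
by [ 0.45006651 -0.45291868  0.03      ]
by [0.47674417 0.62627313 0.03      ]
```

The close-ups give the rack centre at about (0.495, -0.207) with yaw -11.5°. The hook pin is at about (0.537, 0.358) with coater yaw of about 40°. First I'll damp the hook with shut fingers and a steeply tilted tool.

```bash
cat >> h.py <<'E'
from scipy.spatial.transform import Rotation as Ro
def Rt(yaw,tilt):
    y,t=np.radians([yaw,tilt]);f=np.array([np.cos(y),np.sin(y),0]);u=np.array([0,0,1.])
    z=np.sin(t)*f-np.cos(t)*u;x=np.cos(t)*f+np.sin(t)*u
    return Ro.from_matrix(np.c_[x,np.cross(z,x),z])
PIN=np.array([.537,.358,.3]);CY=40.
def co(x,y,z):  # coater frame -> world
    a=np.radians(CY);return np.array([PIN[0]+x*np.cos(a)-y*np.sin(a),PIN[1]+x*np.sin(a)+y*np.cos(a),z])
def pose():
    o=get_obs();q=o["eef_rot"];return np.array(o["eef_pos"]),Ro.from_quat([q[1],q[2],q[3],q[0]])
def plan(wps,claw,p=None,R=None):
    if p is None:p,R=pose()
    rows=[]
    for tp,tR,n in wps:
        w=(R.inv()*tR).as_rotvec()/n;d=(tp-p)/n
        if max(np.linalg.norm(w)/.186,np.linalg.norm(d)/.0625)>1:print("too fast",np.linalg.norm(w)*n/.186,np.linalg.norm(d)*n/.0625)
        for i in range(n):
            s=R.inv().apply(d)*1000;rows.append(" ".join("%.3f"%v for v in w)+" "+" ".join("%.1f"%v for v in s)+f" {claw}")
            p=p+d;R=R*Ro.from_rotvec(w)
    for i in range(0,len(rows),5):print("; ".join(rows[i:i+5]))
def st():
    o=get_obs();p,R=pose();z=R.as_matrix()[:,2];x=R.as_matrix()[:,0]
    print(round(o["time_s"],2),p.round(4),"yaw",np.degrees(np.arctan2(x[1],x[0])).round(1),"tilt",np.degrees(np.arccos(-z[2])).round(1),o["wrist_force"].round(2),round(o["opening"],3),round(o["grasp_force"],1),np.round(o["q"],2))
E
python3 - <<'E'
from h import *
plan([(np.array([.42,-.1,.42]),Rt(0,30),9),(co(-.08,0,.26),Rt(40,65),9)],0)
E
```

```text
-0.013 0.057 0.049 37.1 -33.5 -21.0 0; -0.013 0.057 0.049 36.6 -35.0 -19.3 0; -0.013 0.057 0.049 35.9 -36.5 -17.8 0; -0.013 0.057 0.049 35.0 -38.0 -16.2 0; -0.013 0.057 0.049 34.0 -39.5 -14.8 0
-0.013 0.057 0.049 32.8 -41.0 -13.4 0; -0.013 0.057 0.049 31.5 -42.4 -12.1 0; -0.013 0.057 0.049 30.0 -43.8 -10.9 0; -0.013 0.057 0.049 28.5 -45.1 -9.8 0; 0.058 0.065 -0.053 -3.5 -45.2 18.5 0
0.058 0.065 -0.053 -2.4 -44.2 20.9 0; 0.058 0.065 -0.053 -1.5 -43.0 23.3 0; 0.058 0.065 -0.053 -0.9 -41.7 25.7 0; 0.058 0.065 -0.053 -0.5 -40.1 28.0 0; 0.058 0.065 -0.053 -0.3 -38.5 30.3 0
0.058 0.065 -0.053 -0.3 -36.6 32.4 0; 0.058 0.065 -0.053 -0.6 -34.7 34.5 0; 0.058 0.065 -0.053 -1.1 -32.7 36.4 0
```

servo_tool(commands="-0.013 0.057 0.049 37.1 -33.5 -21.0 0; -0.013 0.057 0.049 36.6 -35.0 -19.3 0; -0.013 0.057 0.049 35.9 -36.5 -17.8 0; -0.013 0.057 0.049 35.0 -38.0 -16.2 0; -0.013 0.057 0.049 34.0 -39.5 -14.8 0")

```text
time_s: 0.72
eef_pos: [0.3456, -0.2839, 0.3367]
eef_rot: [-0.001, 0.984, 0.101, 0.146]
wrist_force: [0.4, -0.1, -0.2]
opening: -0.004
grasp_force: 0.0
```

servo_tool(commands="-0.013 0.057 0.049 32.8 -41.0 -13.4 0; -0.013 0.057 0.049 31.5 -42.4 -12.1 0; -0.013 0.057 0.049 30.0 -43.8 -10.9 0; -0.013 0.057 0.049 28.5 -45.1 -9.8 0; 0.058 0.065 -0.053 -3.5 -45.2 18.5 0")

```text
time_s: 1.35
eef_pos: [0.4273, -0.053, 0.4061]
eef_rot: [-0.021, 0.955, 0.036, 0.292]
wrist_force: [0.2, 0.5, -0.8]
opening: 0.003
grasp_force: 0.0
```

servo_tool(commands="0.058 0.065 -0.053 -2.4 -44.2 20.9 0; 0.058 0.065 -0.053 -1.5 -43.0 23.3 0; 0.058 0.065 -0.053 -0.9 -41.7 25.7 0; 0.058 0.065 -0.053 -0.5 -40.1 28.0 0; 0.058 0.065 -0.053 -0.3 -38.5 30.3 0")

```text
time_s: 1.98
eef_pos: [0.4565, 0.1723, 0.3135]
eef_rot: [-0.126, 0.871, 0.197, 0.433]
wrist_force: [0.6, 0.3, 0.4]
opening: 0.001
grasp_force: 0.0
```

```bash
python3 - <<'E'
from h import *
import cv2
st();plan([(co(-.08,0,.26),Rt(40,65),4)],0)
s=camera("scene");t=camera("top")
def crop(im,x,y,w,h,k): return cv2.resize(im[y:y+h,x:x+w],None,fx=k,fy=k,interpolation=cv2.INTER_CUBIC)
cv2.imwrite("pics/s1.png",s);cv2.imwrite("pics/t1.png",t)
cv2.imwrite("pics/z1.png",np.hstack([crop(s,240,205,65,90,6),crop(t,190,190,65,90,6)]))
E
```

```text
1.98 [0.4565 0.1723 0.3135] yaw 23.1 tilt 53.6 [0.65 0.32 0.4 ] 0.001 0.0 [-0.32 -0.75  2.41  0.83  0.93  0.49]
0.043 0.049 -0.040 -0.2 -27.1 24.4 0; 0.043 0.049 -0.040 -0.4 -26.0 25.5 0; 0.043 0.049 -0.040 -0.7 -24.9 26.6 0; 0.043 0.049 -0.040 -1.0 -23.8 27.6 0
```

View pics/z1.png

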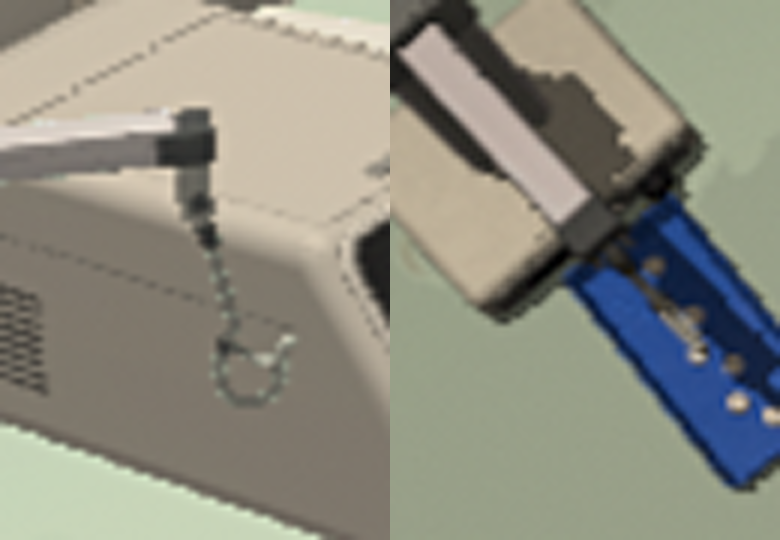

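The zoom shows the hook swung to the mouth side. In the scene crop the bend bottom is at (250,404), the tip at (290,338) and the clevis at (203,205). In the top crop the arm end is centred at (605,242) and the tip glints at (697,352). I'll fit the pin position from these.

```bash
python3 - <<'E'
from h import *
from scipy.optimize import least_squares
S=lambda x,y:(240+x/6,205+y/6);T=lambda x,y:(190+(x-390)/6,190+y/6)
def W(P,x,y,z):
    a=P[2];return np.array([P[0]+x*np.cos(a)-y*np.sin(a),P[1]+x*np.sin(a)+y*np.cos(a),z])
def hk(P,s,x,d): # hook pt at x,depth d with swing s (bottom to -x positive)
    return W(P,x*np.cos(s)-d*np.sin(s),0,.3-x*np.sin(s)-d*np.cos(s))
def res(v,pr=0):
    P=v[:3];s,s2,zt=v[3:6];r=[];lab=[]
    def add(n,X,u,w=1,l=""):
        e=(proj(n,X)[0]-u)*w;r.extend(e);lab.append((l,e.round(2)))
    add("scene",hk(P,s,0,124),S(250,397),1,"low") if 0 else None
    add("scene",hk(P,s,0,.123),S(249,401),1,"low")
    add("scene",hk(P,s,-.022,.0955),S(290,338),1,"tip")
    add("scene",hk(P,s,0,.078),S(229,320),.5,"neck")
    add("top",hk(P,s2,-.022,.0955),T(697,352),1,"tipT")
    add("top",W(P,-.011,0,zt),T(605,242),1,"end")
    add("top",W(P,-.011+v[6],0,zt),T(418,37),1,"armstart")
    if pr:print(lab)
    return np.array(r)
f=least_squares(res,[.537,.358,.7,.2,.2,.344,.13],loss="soft_l1")
print(f.x.round(4),np.degrees(f.x[2]));res(f.x,1)
P=f.x[:3];print("pin proj",(proj("scene",W(P,0,0,.3))[0]-[240,205])*6,(proj("scene",W(P,-.011,0,.32))[0]-[240,205])*6)
# residual corners of cycler
E
```

```text
[0.5419 0.3594 0.7137 0.2547 0.4847 0.3042 0.1458] 40.89105669664203
[('low', array([ 1.41, -0.04])), ('tip', array([-1.29,  0.63])), ('neck', array([0.1 , 0.63])), ('tipT', array([ 0.51, -0.43])), ('end', array([-0.29,  0.26])), ('armstart', array([ 0.12, -0.11]))]
pin proj [181.27810804 196.50005368] [201.05171142 157.40538085]
```

servo_tool(commands="0.043 0.049 -0.040 -0.2 -27.1 24.4 0; 0.043 0.049 -0.040 -0.4 -26.0 25.5 0; 0.043 0.049 -0.040 -0.7 -24.9 26.6 0; 0.043 0.049 -0.040 -1.0 -23.8 27.6 0")

```text
time_s: 2.58
eef_pos: [0.4769, 0.3053, 0.2613]
eef_rot: [-0.183, 0.792, 0.288, 0.506]
wrist_force: [0.2, 0.3, 0.4]
opening: -0.001
grasp_force: 0.0
```

```bash
python3 - <<'E'
from h import *
st();plan([(co(-.045,0,.24),Rt(40,65),5)],0)
E
```

```text
2.58 [0.4769 0.3053 0.2613] yaw 40.1 tilt 65.1 [0.19 0.27 0.37] -0.001 0.0 [ 0.01 -0.34  2.44  1.54  0.61 -0.3 ]
0.000 -0.000 0.000 -0.9 -0.4 8.1 0; 0.000 -0.000 0.000 -0.9 -0.3 8.1 0; 0.000 -0.000 0.000 -0.9 -0.3 8.1 0; 0.000 -0.000 0.000 -0.9 -0.3 8.1 0; 0.000 -0.000 0.000 -0.9 -0.3 8.1 0
```

servo_tool(commands="0 0 0 -0.9 -0.3 8.1 0; 0 0 0 -0.9 -0.3 8.1 0; 0 0 0 -0.9 -0.3 8.1 0; 0 0 0 -0.9 -0.3 8.1 0; 0 0 0 -0.9 -0.3 8.1 0")

```text
time_s: 3.2
eef_pos: [0.5029, 0.328, 0.2402]
eef_rot: [-0.183, 0.793, 0.287, 0.505]
wrist_force: [0.1, -0.0, 0.4]
opening: -0.002
grasp_force: 0.0
```

servo_tool(commands="0 0 0 0.8 0 1.8 0; 0 0 0 0.8 0 1.8 0; 0 0 0 0.8 0 1.8 0; 0 0 0 0.8 0 1.8 0; 0 0 0 0.8 0 1.8 0")

```text
time_s: 3.82
eef_pos: [0.5093, 0.3348, 0.2394]
eef_rot: [-0.184, 0.793, 0.288, 0.505]
wrist_force: [0.6, 0.2, 0.5]
opening: -0.001
grasp_force: 0.0
```

servo_tool(commands="0 0 0 0.8 0 1.8 0; 0 0 0 0.8 0 1.8 0; 0 0 0 0.8 0 1.8 0; 0 0 0 0.8 0 1.8 0; 0 0 0 0.8 0 1.8 0")

```text
time_s: 4.45
eef_pos: [0.5169, 0.3411, 0.239]
eef_rot: [-0.184, 0.793, 0.288, 0.505]
wrist_force: [1.6, 0.4, -1.3]
opening: 0.003
grasp_force: 0.0
```

servo_tool(commands="0 0 0 0.8 0 1.8 0; 0 0 0 0.8 0 1.8 0; 0 0 0 0.8 0 1.8 0; 0 0 0 0.8 0 1.8 0; 0 0 0 0.8 0 1.8 0")

```text
time_s: 5.08
eef_pos: [0.5244, 0.3474, 0.2388]
eef_rot: [-0.184, 0.793, 0.288, 0.505]
wrist_force: [-0.1, -0.2, -0.2]
opening: -0.001
grasp_force: 0.0
```

servo_tool(commands="0 0 0 0.6 0 1.2 0; 0 0 0 0.6 0 1.2 0; 0 0 0 0.4 0 0.9 0; 0 0 0 0.4 0 0.9 0; 0 0 0 0.4 0 0.9 0")

```text
time_s: 5.7
eef_pos: [0.5287, 0.351, 0.2389]
eef_rot: [-0.184, 0.793, 0.288, 0.505]
wrist_force: [-0.9, -0.3, 0.1]
opening: -0.004
grasp_force: 0.0
```

```bash
python3 - <<'E'
from h import *
import cv2
st()
def crop(im,x,y,w,h,k): return cv2.resize(im[y:y+h,x:x+w],None,fx=k,fy=k,interpolation=cv2.INTER_CUBIC)
L=[]
for i in range(4):
    s=camera("scene");L.append(crop(s,245,218,50,66,4))
t=camera("top");cv2.imwrite("pics/t2.png",t);cv2.imwrite("pics/s2.png",s)
cv2.imwrite("pics/z2.png",np.vstack([np.hstack(L),np.hstack([crop(s,245,215,56,40,7),crop(t,200,210,58,40,7)])[:, :800]]))if 0 else cv2.imwrite("pics/z2.png",np.vstack([np.hstack(L),np.hstack([crop(s,240,210,66.67.__int__(),50,6)[:, :400],crop(t,195,205,67,50,6)[:, :400]])]))
E
```

```text
5.7 [0.5287 0.351  0.2389] yaw 39.8 tilt 64.9 [-0.9  -0.26  0.12] -0.004 0.0 [ 0.15 -0.07  2.29  1.83  0.51 -0.54]Traceback (most recent call last):
  File "<stdin>", line 9, in <module>
    return _nx.concatenate(arrs, 0, dtype=dtype, casting=casting)
           ~~~~~~~~~~~~~~~^^^^^^^^^^^^^^^^^^^^^^^^^^^^^^^^^^^^^^^
ValueError: all the input array dimensions except for the concatenation axis must match exactly, but along dimension 1, the array at index 0 has size 800 and the array at index 1 has size 796
```

```bash
cat >> h.py <<'E'
import cv2
def crop(im,x,y,w,h,k): return cv2.resize(im[y:y+h,x:x+w],None,fx=k,fy=k,interpolation=cv2.INTER_CUBIC)
E
python3 - <<'E'
from h import *
L=[]
fr=[]
for i in range(5):
    s=camera("scene");fr.append(s.astype(float)[215:290,245:300]);
t=camera("top");cv2.imwrite("pics/t2.png",t);cv2.imwrite("pics/s2.png",s)
print([np.abs(fr[i]-fr[0]).max() for i in range(5)])
cv2.imwrite("pics/z2.png",np.hstack([crop(s,240,215,50,75,8),crop(t,200,205,50,75,8)]))
E
```

```text
[np.float64(0.0), np.float64(76.0), np.float64(74.0), np.float64(55.0), np.float64(70.0)]
```

View pics/z2.png

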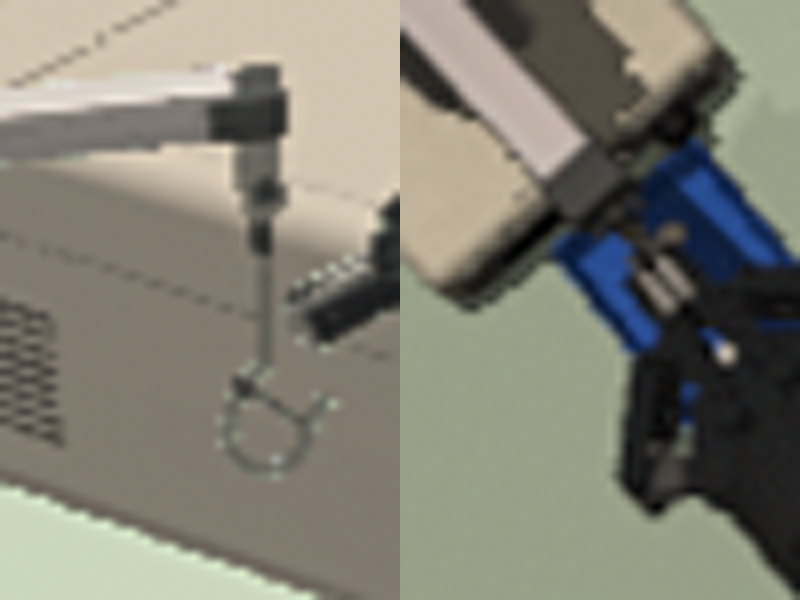

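The hook now hangs nearly plumb at x≈265 in the scene crop. The fingertip is about 20 crop px to its right (about 7 mm), so I'll move further in.

servo_tool(commands="0 0 0 0.6 0 1.2 0; 0 0 0 0.6 0 1.2 0; 0 0 0 0.6 0 1.2 0; 0 0 0 0.6 0 1.2 0; 0 0 0 0.6 0 1.2 0")

```text
time_s: 6.88
eef_pos: [0.5338, 0.3553, 0.239]
eef_rot: [-0.184, 0.793, 0.288, 0.505]
wrist_force: [0.7, -0.3, 0.9]
opening: -0.001
grasp_force: 0.0
```

servo_tool(commands="0 0 0 0.4 0 1.0 0; 0 0 0 0.4 0 1.0 0; 0 0 0 0.4 0 1.0 0; 0 0 0 0.4 0 1.0 0; 0 0 0 0.4 0 1.0 0")

```text
time_s: 7.5
eef_pos: [0.538, 0.3587, 0.2387]
eef_rot: [-0.184, 0.793, 0.288, 0.505]
wrist_force: [-0.9, 0.2, -0.3]
opening: 0.002
grasp_force: 0.2
```

servo_tool(commands="0 0 0 0 0 0 0; 0 0 0 0 0 0 0; 0 0 0 0 0 0 0; 0 0 0 0 0 0 0; 0 0 0 0 0 0 0")

```text
time_s: 8.12
eef_pos: [0.5379, 0.3587, 0.2388]
eef_rot: [-0.184, 0.793, 0.288, 0.505]
wrist_force: [-0.7, -0.1, -0.2]
opening: 0.001
grasp_force: 0.2
```

servo_tool(commands="0 0 0 0 0 0 0; 0 0 0 0 0 0 0; 0 0 0 0 0 0 0; 0 0 0 0 0 0 0; 0 0 0 0 0 0 0")

```text
time_s: 8.75
eef_pos: [0.5379, 0.3587, 0.2387]
eef_rot: [-0.184, 0.793, 0.288, 0.505]
wrist_force: [-0.4, -0.4, -0.0]
opening: -0.001
grasp_force: 0.2
```

```bash
python3 - <<'E'
from h import *
st();fr=[]
for i in range(6):
    s=camera("scene");fr.append(s);
fs=np.array(fr).astype(float)[:,:,:,1]
def m(a):  # crude: abs mean diff in hook lower area & reference area
    return [np.abs(a[i]-a[0]).mean().round(2) for i in range(6)]
print(m(fs[:,255:280,262:290]),m(fs[:,300:325,262:290]))
cv2.imwrite("pics/z3.png",np.hstack([crop(fr[0],245,215,50,75,8),crop(fr[4],245,215,50,75,8)]))
E
```

```text
8.75 [0.5379 0.3587 0.2387] yaw 39.8 tilt 64.9 [-0.44 -0.39 -0.05] -0.001 0.2 [ 0.17 -0.04  2.26  1.85  0.5  -0.56]
[np.float64(0.0), np.float64(0.4), np.float64(0.42), np.float64(0.45), np.float64(0.43), np.float64(0.43)] [np.float64(0.0), np.float64(0.39), np.float64(0.41), np.float64(0.41), np.float64(0.42), np.float64(0.37)]
```

View pics/z3.png

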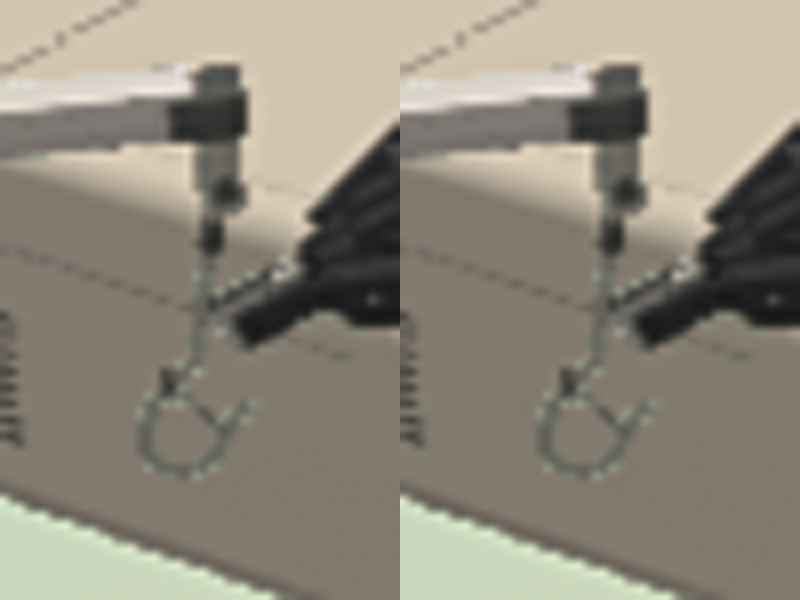

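The hook rests against the fingertip, leaning slightly, and both frames are identical. I'll withdraw slowly so that it settles plumb.

servo_tool(commands="0 0 0 -0.4 0 -0.9 0; 0 0 0 -0.4 0 -0.9 0; 0 0 0 -0.4 0 -0.9 0; 0 0 0 -0.4 0 -0.9 0; 0 0 0 -0.4 0 -0.9 0")

```text
time_s: 9.68
eef_pos: [0.5341, 0.3555, 0.2389]
eef_rot: [-0.184, 0.793, 0.288, 0.505]
wrist_force: [-0.3, -0.6, -0.0]
opening: 0.001
grasp_force: 0.1
```

servo_tool(commands="0 0 0 -0.4 0 -0.9 0; 0 0 0 -0.4 0 -0.9 0; 0 0 0 -0.4 0 -0.9 0; 0 0 0 -0.4 0 -0.9 0; 0 0 0 -0.4 0 -0.9 0")

```text
time_s: 10.3
eef_pos: [0.5304, 0.3524, 0.239]
eef_rot: [-0.184, 0.793, 0.288, 0.505]
wrist_force: [0.6, -0.2, -0.3]
opening: -0.001
grasp_force: 0.0
```

servo_tool(commands="0 0 0 -2 0 -6 0; 0 0 0 -4 0 -12 0; 0 0 0 -4 0 -20 0; 0 0 0 -4 0 -20 0; 0 0 0 -4 0 -20 0")

```text
time_s: 10.92
eef_pos: [0.4695, 0.3018, 0.2556]
eef_rot: [-0.184, 0.793, 0.288, 0.504]
wrist_force: [-0.4, 0.5, 0.0]
opening: -0.001
grasp_force: 0.0
```

```bash
python3 - <<'E'
from h import *
st()
s=[camera("scene") for i in range(6)];t=camera("top")
d=np.abs(np.array(s).astype(float)[:,255:280,262:290,1]-s[0].astype(float)[255:280,262:290,1]).mean((1,2)).round(2);print(d)
cv2.imwrite("pics/s4.png",s[0]);cv2.imwrite("pics/t4.png",t)
cv2.imwrite("pics/z4.png",np.hstack([crop(s[0],245,215,50,75,8),crop(t,200,205,50,75,8)]))
E
```

```text
10.93 [0.4695 0.3018 0.2556] yaw 39.8 tilt 64.9 [-0.36  0.47  0.01] -0.001 0.0 [-0.01 -0.36  2.46  1.54  0.63 -0.3 ]
[0.   2.21 2.84 2.84 3.22 3.38]
```

View pics/z4.png

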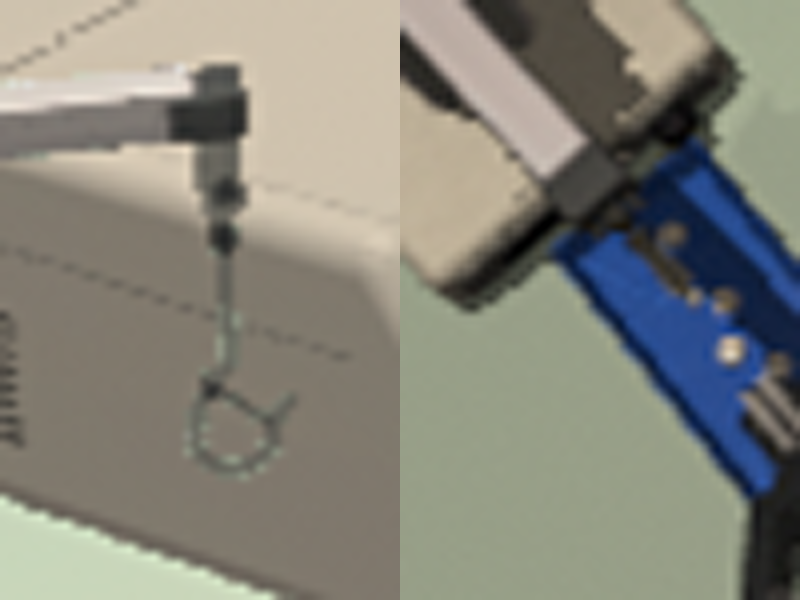

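```bash
python3 - <<'E'
from h import *
S=lambda p:((p[:,0]-245)*8,(p[:,1]-215)*8)
for nm,X in(("pin",co(0,0,.3)),("low",co(0,0,.1765)),("tip",co(-.022,0,.2045)),("bend+x",co(.015,0,.192)),("bend-x",co(-.015,0,.192)),("armend",co(-.011,0,.32)),("armendY+",co(-.011,.012,.344)),("armendY-",co(-.011,-.012,.344))):
    print(nm,np.round(S(proj("scene",X)),0).ravel(),((proj("top",X)-[200,205])*8).round().ravel()+[400,0])
fr=[camera("scene") for i in range(14)]
up=[crop(f,245,215,50,75,8) for f in fr]
tm=up[0][360:500,160:320];r=[]
for u in up:
    m=cv2.matchTemplate(u[330:530,110:380],tm,cv2.TM_CCOEFF_NORMED);_,v,_,l=cv2.minMaxLoc(m);r.append((l[0]-50,l[1]-30))
print(r)
E
```

```text
pin [215. 183.] [591. 199.]
low [236. 475.] [657. 266.]
tip [289. 405.] [678. 292.]
bend+x [193. 444.] [626. 232.]
bend-x [273. 435.] [673. 286.]
armend [241. 131.] [598. 208.]
armendY+ [241.  86.] [558. 215.]
armendY- [234.  58.] [610. 173.]
[(0, 0), (-1, 0), (-3, 0), (-6, 0), (-6, 0), (-5, 0), (-4, 0), (-2, 0), (-1, 0), (1, 0), (2, -1), (2, -1), (1, 0), (0, 0)]
```

The hook's remaining swing is about ±1.5 mm at the bend, which is fine. The model matches the scene view to within 1–2 mm. The top view suggests a small -y correction. Next I'll fetch the rack.

```bash
sed -i 's/^PIN=.*/PIN=np.array([.5385,.3547,.3]);CY=40.3/' h.py; python3 - <<'E'
from h import *
a=np.radians(-11.5);f=np.array([np.cos(a),np.sin(a),0]);R=Rt(-11.5,30);z=R.as_matrix()[:,2]
g=np.array([.495,-.2067,0])-.079*f+[0,0,.032];T=g+.019*z
print("TCP",T)
plan([(np.array([.40,.1,.36]),Rt(10,45),6),(T-.13*z,R,6),(T-.04*z,R,3)],1)
E
```

```text
TCP [ 0.42689523 -0.19284393  0.01554552]
-0.072 -0.057 0.050 2.8 18.3 -35.1 1; -0.072 -0.057 0.050 1.8 20.7 -33.8 1; -0.072 -0.057 0.050 1.0 23.0 -32.3 1; -0.072 -0.057 0.050 0.5 25.2 -30.7 1; -0.072 -0.057 0.050 0.1 27.3 -28.8 1
-0.072 -0.057 0.050 -0.1 29.3 -26.8 1; -0.038 -0.043 0.050 -37.3 44.9 17.3 1; -0.038 -0.043 0.050 -34.2 45.9 20.6 1; -0.038 -0.043 0.050 -31.0 46.7 23.8 1; -0.038 -0.043 0.050 -27.6 47.2 26.8 1
-0.038 -0.043 0.050 -24.0 47.4 29.8 1; -0.038 -0.043 0.050 -20.3 47.3 32.5 1; 0.000 0.000 -0.000 0.0 0.0 30.0 1; 0.000 0.000 -0.000 0.0 0.0 30.0 1; 0.000 0.000 -0.000 0.0 0.0 30.0 1
```

servo_tool(commands="-0.072 -0.057 0.050 2.8 18.3 -35.1 0; -0.072 -0.057 0.050 1.8 20.7 -33.8 0; -0.072 -0.057 0.050 1.0 23.0 -32.3 1; -0.072 -0.057 0.050 0.5 25.2 -30.7 1; -0.072 -0.057 0.050 0.1 27.3 -28.8 1")

```text
time_s: 12.6
eef_pos: [0.429, 0.153, 0.331]
eef_rot: [-0.075, 0.898, 0.138, 0.412]
wrist_force: [1.0, -2.6, 1.7]
opening: 0.636
grasp_force: 0.0
```

servo_tool(commands="-0.072 -0.057 0.050 -0.1 29.3 -26.8 1; -0.038 -0.043 0.050 -37.3 44.9 17.3 1; -0.038 -0.043 0.050 -34.2 45.9 20.6 1; -0.038 -0.043 0.050 -31.0 46.7 23.8 1; -0.038 -0.043 0.050 -27.6 47.2 26.8 1")

```text
time_s: 13.22
eef_pos: [0.4172, -0.0649, 0.1896]
eef_rot: [-0.008, 0.951, -0.014, 0.308]
wrist_force: [0.9, -0.2, 0.6]
opening: 0.997
grasp_force: 0.0
```

servo_tool(commands="-0.038 -0.043 0.050 -24.0 47.4 29.8 1; -0.038 -0.043 0.050 -20.3 47.3 32.5 1; 0 0 0 0 0 0 1; 0 0 0 0 0 0 1")

```text
time_s: 13.72
eef_pos: [0.4116, -0.1552, 0.1114]
eef_rot: [0.01, 0.961, -0.072, 0.265]
wrist_force: [-1.6, 0.2, 0.4]
opening: 0.997
grasp_force: 0.0
```

```bash
python3 - <<'E'
from h import *
st()
a=np.radians(-11.5);f=np.array([np.cos(a),np.sin(a),0]);R=Rt(-11.5,30);z=R.as_matrix()[:,2]
T=np.array([.495,-.2067,0])-.079*f+[0,0,.032]+.019*z
plan([(T-.04*z,R,3),(T,R,3)],1)
t=camera("top");s=camera("scene");cv2.imwrite("pics/z5.png",np.hstack([crop(s,320,190,100,150,4),crop(t,350,200,100,150,4)]))
E
```

```text
13.72 [ 0.4116 -0.1552  0.1114] yaw -8.9 tilt 30.8 [-1.61  0.19  0.44] 0.997 0.0 [-0.93 -0.3   2.44  0.6   0.72  0.39]
-0.015 -0.004 0.013 -10.2 11.7 17.5 1; -0.015 -0.004 0.013 -9.9 11.6 17.7 1; -0.015 -0.004 0.013 -9.7 11.4 17.9 1; 0.000 0.000 -0.000 0.0 -0.0 13.3 1; 0.000 0.000 -0.000 0.0 -0.0 13.3 1
0.000 0.000 -0.000 0.0 -0.0 13.3 1
```

View pics/z5.png

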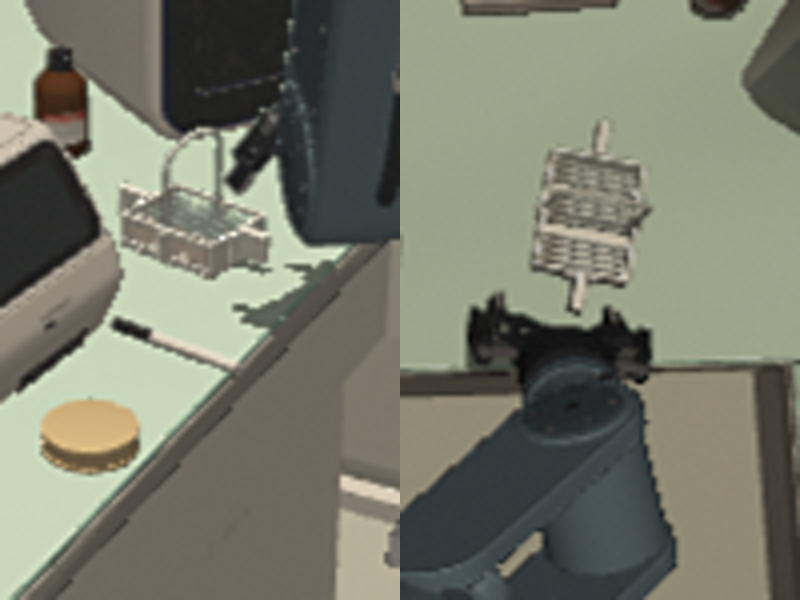

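The rack stands undisturbed (lug in the top crop at (576,295)), with the open gripper just in front of it. Now I'll descend.

servo_tool(commands="-0.015 -0.004 0.013 -10.2 11.7 17.5 1; -0.015 -0.004 0.013 -9.9 11.6 17.7 1; -0.015 -0.004 0.013 -9.7 11.4 17.9 1; 0 0 0 0 0 0 1")

```text
time_s: 14.32
eef_pos: [0.4079, -0.1892, 0.0511]
eef_rot: [0.027, 0.961, -0.096, 0.259]
wrist_force: [-0.1, 1.0, -0.6]
opening: 0.999
grasp_force: 0.0
```

```bash
python3 - <<'E'
from h import *
st()
a=np.radians(-11.5);f=np.array([np.cos(a),np.sin(a),0]);R=Rt(-11.5,30);z=R.as_matrix()[:,2]
T=np.array([.495,-.2067,0])-.079*f+[0,0,.032]+.019*z
plan([(T,R,4)],1)
E
```

```text
14.32 [ 0.4079 -0.1892  0.0511] yaw -11.4 tilt 30.2 [-0.1   1.   -0.58] 0.999 0.0 [-0.97 -0.08  2.43  0.77  0.52  0.17]
0.001 -0.001 0.000 -0.3 -0.1 10.1 1; 0.001 -0.001 0.000 -0.3 -0.1 10.1 1; 0.001 -0.001 0.000 -0.3 -0.1 10.1 1; 0.001 -0.001 0.000 -0.3 -0.1 10.1 1
```

servo_tool(commands="0 0 0 -0.3 0 10.1 1; 0 0 0 -0.3 0 10.1 1; 0 0 0 -0.3 0 10.1 1; 0 0 0 -0.3 0 10.1 1; 0 0 0 0 0 0 1")

```text
time_s: 14.95
eef_pos: [0.4273, -0.1933, 0.0162]
eef_rot: [0.028, 0.961, -0.096, 0.259]
wrist_force: [-0.1, 0.3, -0.2]
opening: 1.0
grasp_force: 0.0
```

servo_tool(commands="0 0 0 0 0 0 0.4; 0 0 0 0 0 0 0; 0 0 0 0 0 0 0; 0 0 0 0 0 0 0; 0 0 0 0 0 0 0")

```text
time_s: 15.58
eef_pos: [0.4262, -0.1934, 0.0147]
eef_rot: [0.027, 0.961, -0.097, 0.258]
wrist_force: [-3.6, 1.6, 7.5]
opening: 0.105
grasp_force: 58.9
```

```bash
python3 - <<'E'
from h import *
st()
E
```

```text
15.57 [ 0.4262 -0.1934  0.0147] yaw -11.5 tilt 30.1 [-3.62  1.64  7.47] 0.105 58.9 [-0.92  0.1   2.38  0.96  0.42  0.  ]
```

```bash
python3 - <<'E'
from h import *
p,R=pose()
plan([(p+[0,0,.02],R,3),(np.array([.40,-.15,.26]),Rt(-11.5,30),8),(np.array([.405,.02,.285]),Rt(15,30),6),(co(-.205,.015,.275),Rt(CY,30),8)],0)
print(co(-.205,.015,.275))
E
```

```text
0.000 0.000 0.000 3.3 0.0 -5.8 0; 0.000 0.000 0.000 3.3 0.0 -5.8 0; 0.000 0.000 0.000 3.3 0.0 -5.8 0; 0.000 -0.000 0.000 10.4 -4.6 -26.5 0; 0.000 -0.000 0.000 10.4 -4.6 -26.5 0
0.000 -0.000 0.000 10.4 -4.6 -26.5 0; 0.000 -0.000 0.000 10.4 -4.6 -26.5 0; 0.000 -0.000 0.000 10.4 -4.6 -26.5 0; 0.000 -0.000 0.000 10.4 -4.6 -26.5 0; 0.000 -0.000 0.000 10.4 -4.6 -26.5 0
0.000 -0.000 0.000 10.4 -4.7 -26.5 0; 0.039 -0.000 -0.067 -2.1 -27.9 -6.0 0; 0.039 -0.000 -0.067 -0.2 -28.2 -4.9 0; 0.039 -0.000 -0.067 1.7 -28.3 -3.9 0; 0.039 -0.000 -0.067 3.6 -28.3 -2.8 0
0.039 -0.000 -0.067 5.4 -28.1 -1.7 0; 0.039 -0.000 -0.067 7.3 -27.7 -0.6 0; 0.028 0.000 -0.048 2.0 -26.8 2.6 0; 0.028 0.000 -0.048 3.2 -26.6 3.3 0; 0.028 0.000 -0.048 4.5 -26.3 4.0 0
0.028 0.000 -0.048 5.8 -26.0 4.8 0; 0.028 0.000 -0.048 7.0 -25.5 5.5 0; 0.028 0.000 -0.048 8.2 -25.0 6.2 0; 0.028 0.000 -0.048 9.4 -24.4 6.9 0; 0.028 0.000 -0.048 10.5 -23.7 7.5 0
[0.37245115 0.23354812 0.275     ]
```

servo_tool(commands="0 0 0 3.3 0 -5.8 0; 0 0 0 3.3 0 -5.8 0; 0 0 0 3.3 0 -5.8 0; 0 0 0 0 0 0 0; 0 0 0 0 0 0 0")

```text
time_s: 16.2
eef_pos: [0.4258, -0.1931, 0.0341]
eef_rot: [0.027, 0.961, -0.097, 0.258]
wrist_force: [-0.3, 0.2, -1.8]
opening: 0.106
grasp_force: 58.4
```

servo_tool(commands="0 0 0 10.4 -4.6 -26.5 0; 0 0 0 10.4 -4.6 -26.5 0; 0 0 0 10.4 -4.6 -26.5 0; 0 0 0 10.4 -4.6 -26.5 0")

```text
time_s: 16.7
eef_pos: [0.4124, -0.171, 0.1472]
eef_rot: [0.027, 0.961, -0.097, 0.258]
wrist_force: [0.7, -0.9, -1.8]
opening: 0.104
grasp_force: 58.8
```

servo_tool(commands="0 0 0 10.4 -4.6 -26.5 0; 0 0 0 10.4 -4.6 -26.5 0; 0 0 0 10.4 -4.6 -26.5 0; 0 0 0 10.4 -4.7 -26.5 0")

```text
time_s: 17.2
eef_pos: [0.3995, -0.1492, 0.2597]
eef_rot: [0.027, 0.961, -0.097, 0.258]
wrist_force: [-0.2, 0.4, -0.9]
opening: 0.105
grasp_force: 58.8
```

```bash
python3 - <<'E'
from h import *
st()
E
```

```text
17.2 [ 0.3995 -0.1492  0.2597] yaw -11.5 tilt 30.0 [-0.22  0.35 -0.93] 0.105 58.8 [-0.9  -0.64  2.3   0.37  1.1   0.77]
```

servo_tool(commands="0.039 0 -0.067 -2.1 -27.9 -6.0 0; 0.039 0 -0.067 -0.2 -28.2 -4.9 0; 0.039 0 -0.067 1.7 -28.3 -3.9 0; 0.039 0 -0.067 3.6 -28.3 -2.8 0; 0.039 0 -0.067 5.4 -28.1 -1.7 0")

```text
time_s: 17.82
eef_pos: [0.4037, -0.0071, 0.2796]
eef_rot: [-0.024, 0.962, 0.091, 0.258]
wrist_force: [-1.1, 0.4, -1.9]
opening: 0.106
grasp_force: 58.8
```

servo_tool(commands="0.039 0 -0.067 7.3 -27.7 -0.6 0; 0.028 0 -0.048 2.0 -26.8 2.6 0; 0.028 0 -0.048 3.2 -26.6 3.3 0; 0.028 0 -0.048 4.5 -26.3 4.0 0; 0.028 0 -0.048 5.8 -26.0 4.8 0")

```text
time_s: 18.45
eef_pos: [0.3878, 0.1278, 0.2785]
eef_rot: [-0.063, 0.937, 0.233, 0.251]
wrist_force: [-0.1, 0.4, -0.6]
opening: 0.099
grasp_force: 58.8
```

```bash
python3 - <<'E'
from h import *
st();plan([(co(-.205,.015,.275),Rt(CY,30),5),(co(-.205,.015,.1225),Rt(CY,30),7)],0)
E
```

```text
18.45 [0.3878 0.1278 0.2785] yaw 27.9 tilt 30.0 [-0.13  0.39 -0.6 ] 0.099 58.8 [-0.27 -0.73  2.3   0.38  1.2   0.74]
0.021 0.000 -0.037 5.9 -20.1 4.2 0; 0.021 0.000 -0.037 6.6 -19.8 4.7 0; 0.021 0.000 -0.037 7.4 -19.4 5.1 0; 0.021 0.000 -0.037 8.1 -19.0 5.5 0; 0.021 0.000 -0.037 8.8 -18.6 5.9 0
-0.000 -0.000 0.000 -10.9 0.0 18.9 0; -0.000 -0.000 0.000 -10.9 0.0 18.9 0; -0.000 -0.000 0.000 -10.9 0.0 18.9 0; -0.000 -0.000 0.000 -10.9 0.0 18.9 0; -0.000 -0.000 0.000 -10.9 0.0 18.9 0
-0.000 -0.000 0.000 -10.9 0.0 18.9 0; -0.000 -0.000 0.000 -10.9 0.0 18.9 0
```

servo_tool(commands="0.021 0 -0.037 5.9 -20.1 4.2 0; 0.021 0 -0.037 6.6 -19.8 4.7 0; 0.021 0 -0.037 7.4 -19.4 5.1 0; 0.021 0 -0.037 8.1 -19.0 5.5 0; 0.021 0 -0.037 8.8 -18.6 5.9 0")

```text
time_s: 19.08
eef_pos: [0.3728, 0.2334, 0.2748]
eef_rot: [-0.088, 0.907, 0.332, 0.243]
wrist_force: [-0.3, -0.6, -1.6]
opening: 0.101
grasp_force: 58.8
```

servo_tool(commands="0 0 0 -10.9 0 18.9 0; 0 0 0 -10.9 0 18.9 0; 0 0 0 -10.9 0 18.9 0; 0 0 0 -10.9 0 18.9 0")

```text
time_s: 19.58
eef_pos: [0.3729, 0.2326, 0.187]
eef_rot: [-0.088, 0.908, 0.331, 0.243]
wrist_force: [0.4, 0.6, -1.8]
opening: 0.102
grasp_force: 58.9
```

servo_tool(commands="0 0 0 -10.9 0 18.9 0; 0 0 0 -10.9 0 18.9 0; 0 0 0 -10.9 0 18.9 0; 0 0 0 0 0 0 0")

```text
time_s: 20.08
eef_pos: [0.3716, 0.2324, 0.1206]
eef_rot: [-0.089, 0.908, 0.331, 0.241]
wrist_force: [0.4, -0.3, -1.2]
opening: 0.104
grasp_force: 58.9
```

```bash
python3 - <<'E'
from h import *
st();plan([(co(-.115,.003,.1235),Rt(CY,30),5)],0)
s=camera("scene");t=camera("top");cv2.imwrite("pics/z6.png",np.hstack([crop(s,235,205,100,150,4),crop(t,190,180,100,150,4)]))
E
```

```text
20.07 [0.3716 0.2324 0.1206] yaw 40.0 tilt 29.8 [ 0.37 -0.33 -1.23] 0.104 58.9 [ 0.05 -0.35  2.43  0.49  0.69  0.59]
0.000 0.001 -0.001 16.2 2.3 8.6 0; 0.000 0.001 -0.001 16.2 2.3 8.6 0; 0.000 0.001 -0.001 16.1 2.3 8.6 0; 0.000 0.001 -0.001 16.1 2.3 8.6 0; 0.000 0.001 -0.001 16.1 2.3 8.6 0
```

View pics/z6.png

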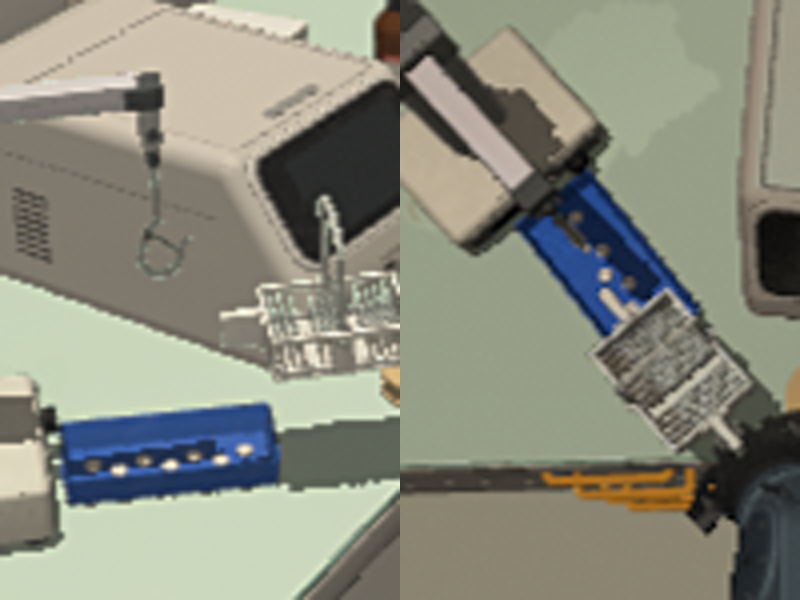

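The rack is in front of the hook, level. In the scene crop the bail top is at (324,199) and the hook tip at (190,238). In the top crop the rear lug tip is at (610,290). I'll check these against the prediction.

```bash
python3 - <<'E'
from h import *
p,R=pose();f=np.array([np.cos(np.radians(40)),np.sin(np.radians(40)),0])
c=p+.070*f;c[2]=p[2]-.0147
b=c+[0,0,.118];l=c+.0885*f+[0,0,.035]
S=lambda X:((proj("scene",X)[0]-[235,205])*4).round(1);T=lambda X:((proj("top",X)[0]-[190,180])*4+[400,0]).round(1)
print("bailtop",S(b+[0,0,.003]),"obs 324,199; lug S",S(l),"lug T",T(l),"obs 610,290")
print("hook low",S(co(0,0,.1735)),"obs160,277 tip",S(co(-.022,0,.2045)),"obs 189,239",T(co(-.022,0,.2045)),"obs ~587,247")
print("scale per 10mm coater x",S(co(.01,0,.2))-S(co(0,0,.2)),"per 10mm z",S(co(0,0,.21))-S(co(0,0,.2)))
# cycler
d=b-PIN;a=np.radians(CY);print("bail in coater",d@[np.cos(a),np.sin(a),0],d@[-np.sin(a),np.cos(a),0],b[2])
E
```

```text
bailtop [334.4 202.8] obs 324,199; lug S [223.4 314.4] lug T [604.1 289.9] obs 610,290
hook low [158.9 278.8] obs160,277 tip [185.4 239.9] obs 189,239 [583.2 244.1] obs ~587,247
scale per 10mm coater x [-13.2   1.4] per 10mm z [ -0.8 -11.7]
bail in coater -0.13476062297583088 0.013117601224124014 0.22639909611911063
```

```bash
python3 - <<'E'
from h import *
s=camera("scene");g=cv2.cvtColor(s,cv2.COLOR_BGR2GRAY)
print("cols 310..325")
for v in range(250,276): print(v,*g[v,308:328])
p,R=pose();f=np.array([np.cos(np.radians(40)),np.sin(np.radians(40)),0]);y=np.array([-f[1],f[0],0])
c=p+.070*f;c[2]=p[2]-.0147
for yy,zz in((-.0375,.06),(-.0375,.1),(-.02,.115),(-.01,.118),(0,.118),(.01,.118),(.02,.115),(.0375,.1),(.0375,.06)):print(yy,zz,proj("scene",c+yy*y+[0,0,zz])[0].round(1))
E
```

```text
cols 310..325
250 38 43 44 43 45 43 44 42 43 42 44 44 44 44 43 44 44 44 44 45
251 35 42 44 44 43 42 38 38 40 42 43 43 43 45 43 44 45 42 44 44
252 34 39 44 44 42 41 67 72 45 38 41 43 44 44 44 43 44 44 44 44
253 33 33 43 43 40 66 173 192 120 54 38 42 43 44 44 44 43 44 43 44
254 33 34 40 42 41 42 95 164 195 110 44 40 43 43 44 44 44 44 44 44
255 34 34 37 40 41 43 78 110 182 118 50 36 42 44 43 44 45 43 43 45
256 33 35 38 37 39 46 82 90 171 189 105 46 40 44 43 44 43 44 44 44
257 35 37 39 39 34 47 96 102 163 197 110 42 39 43 43 44 45 44 44 44
258 36 33 35 35 32 48 101 105 156 205 126 49 37 42 44 44 45 44 40 34
259 34 35 33 34 31 44 102 94 84 187 190 105 43 41 44 45 44 39 33 28
260 32 35 35 34 31 44 108 98 68 173 192 106 42 40 43 44 37 33 26 23
261 34 37 37 35 32 51 124 103 67 162 194 115 48 37 40 36 31 28 35 60
262 41 41 39 36 35 52 124 106 66 150 199 179 99 39 33 31 25 42 104 163
263 40 35 39 34 31 50 124 108 53 76 190 196 106 35 24 29 49 102 157 157
264 64 30 32 34 30 49 124 109 55 59 179 198 107 30 35 79 131 165 150 140
265 98 39 29 31 29 49 122 110 56 56 165 179 92 41 102 160 162 152 15
[... 347 characters left out ...]
2 103 156 162 156 117 136 143 141 141 139 138 136 135
271 169 150 127 143 154 155 154 119 127 138 149 115 133 140 139 138 138 137 143 147
272 172 170 162 129 118 121 115 105 135 150 153 117 138 146 143 139 137 143 209 239
273 175 177 178 175 167 165 142 109 116 141 165 125 157 197 187 162 145 132 134 138
274 209 222 235 251 229 212 200 135 117 125 111 99 110 128 136 144 144 160 131 124
275 132 129 136 141 129 128 131 114 114 118 132 115 137 138 134 139 133 171 142 198
-0.0375 0.06 [317.  267.3]
-0.0375 0.1 [316.6 255.9]
-0.02 0.115 [317.4 254.2]
-0.01 0.118 [317.9 254.8]
0 0.118 [318.5 256.4]
0.01 0.118 [319.  257.9]
0.02 0.115 [319.6 260.3]
0.0375 0.1 [320.7 267.5]
0.0375 0.06 [321.1 279.1]
```

```bash
python3 - <<'E'
from h import *
plan([(co(-.121,.0,.1227),Rt(CY,30),5),(co(-.091,.0,.1227),Rt(CY,30),5)],0)
E
```

```text
0.001 -0.000 -0.001 14.3 2.6 8.5 0; 0.001 -0.000 -0.001 14.3 2.6 8.5 0; 0.001 -0.000 -0.001 14.3 2.6 8.5 0; 0.001 -0.000 -0.001 14.3 2.6 8.5 0; 0.001 -0.000 -0.001 14.3 2.6 8.5 0
-0.000 -0.000 0.000 5.2 -0.0 3.0 0; -0.000 -0.000 0.000 5.2 -0.0 3.0 0; -0.000 -0.000 0.000 5.2 -0.0 3.0 0; -0.000 -0.000 0.000 5.2 -0.0 3.0 0; -0.000 -0.000 0.000 5.2 -0.0 3.0 0
```

servo_tool(commands="0.001 0 -0.001 14.3 2.6 8.5 0; 0.001 0 -0.001 14.3 2.6 8.5 0; 0.001 0 -0.001 14.3 2.6 8.5 0; 0.001 0 -0.001 14.3 2.6 8.5 0; 0.001 0 -0.001 14.3 2.6 8.5 0")

```text
time_s: 20.85
eef_pos: [0.447, 0.2768, 0.1235]
eef_rot: [-0.089, 0.906, 0.334, 0.244]
wrist_force: [-0.0, 0.4, -1.6]
opening: 0.101
grasp_force: 58.9
```

servo_tool(commands="0 0 0 5.2 0 3.0 0; 0 0 0 5.2 0 3.0 0; 0 0 0 5.2 0 3.0 0; 0 0 0 5.2 0 3.0 0; 0 0 0 5.2 0 3.0 0")

```text
time_s: 21.48
eef_pos: [0.4687, 0.2959, 0.122]
eef_rot: [-0.09, 0.906, 0.334, 0.243]
wrist_force: [1.0, 0.4, -1.5]
opening: 0.102
grasp_force: 58.9
```

servo_tool(commands="0 0 0 0 0 0 0; 0 0 0 0 0 0 0; 0 0 0 0 0 0 0")

```text
time_s: 21.85
eef_pos: [0.4683, 0.2956, 0.1219]
eef_rot: [-0.09, 0.906, 0.334, 0.243]
wrist_force: [-0.4, 0.2, -1.3]
opening: 0.105
grasp_force: 58.9
```

```bash
python3 - <<'E'
from h import *
st();p,R=pose()
fr=[camera("scene") for i in range(12)];t=camera("top")
x0,y0,k=255,222,10
im=crop(fr[0],x0,y0,40,60,k);im2=crop(fr[6],x0,y0,40,60,k)
f=np.array([np.cos(np.radians(CY)),np.sin(np.radians(CY)),0]);y=np.array([-f[1],f[0],0])
c=p+.076*f;c[2]=p[2]-.0147
for yy,zz in((-.0375,.06),(-.0375,.1),(-.02,.115),(0,.118),(.02,.115),(.0375,.1),(.0375,.06)):
    q=(proj("scene",c+yy*y+[0,0,zz])[0]-[x0-.5,y0-.5])*k;cv2.circle(im2,tuple(int(v) for v in q),3,(0,0,255),-1);print(yy,q.round())
for X in(co(0,0,.3),co(-.022,0,.2045),co(0,0,.1835),co(0,0,.1735),co(0,0,.222)):
    q=(proj("scene",X)[0]-[x0-.5,y0-.5])*k;cv2.circle(im2,tuple(int(v) for v in q),3,(255,0,0),-1)
cv2.imwrite("pics/z7.png",np.hstack([im,im2]));cv2.imwrite("pics/s7.png",fr[0]);cv2.imwrite("pics/t7.png",t)
E
```

```text
21.85 [0.4683 0.2956 0.1219] yaw 40.4 tilt 30.0 [-0.38  0.24 -1.3 ] 0.105 58.9 [ 0.2  -0.01  2.16  0.46  0.57  0.73]
-0.0375 [241. 486.]
-0.0375 [234. 372.]
-0.02 [237. 355.]
0 [244. 377.]
0.02 [252. 417.]
0.0375 [262. 489.]
0.0375 [270. 606.]
```

View pics/z7.png

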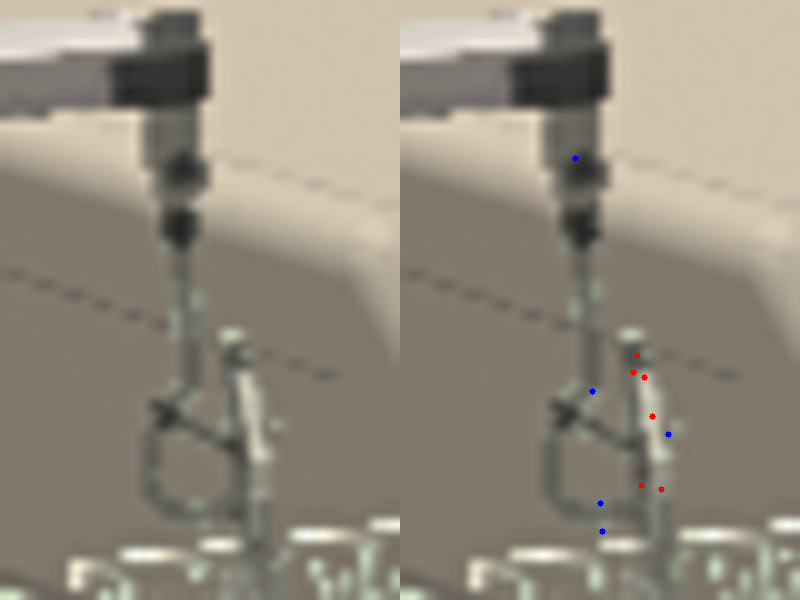

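The last picture shows the bail wire at (242,365), in front of the shank (192) and above the gate and tip (272,427). That is about 15 mm in front of the shank, so I'll go 3.5 mm further in and then down.

servo_tool(commands="0 0 0 1.5 0 0.9 0; 0 0 0 1.5 0 0.9 0; 0 0 0 -1.5 0 2.6 0; 0 0 0 -1.5 0 2.6 0; 0 0 0 -1.5 0 2.6 0")

```text
time_s: 23.12
eef_pos: [0.471, 0.2979, 0.1126]
eef_rot: [-0.09, 0.906, 0.334, 0.243]
wrist_force: [-0.2, 0.6, -0.4]
opening: 0.103
grasp_force: 58.9
```

servo_tool(commands="0 0 0 -1 0 1.7 0; 0 0 0 -0.5 0 0.9 0; 0 0 0 0 0 0 0; 0 0 0 0 0 0 0")

```text
time_s: 23.62
eef_pos: [0.4713, 0.298, 0.1101]
eef_rot: [-0.09, 0.906, 0.334, 0.243]
wrist_force: [0.2, 0.6, -2.1]
opening: 0.107
grasp_force: 58.9
```

```bash
cat >> h.py <<'E'
def bail():
    p,R=pose();a=np.radians(CY);d=p-PIN;o=get_obs()
    print("t",round(o["time_s"],2),"bail x %.1f y %.1f above seat %.1f mm"%(1e3*(d@[np.cos(a),np.sin(a),0]+.0775),1e3*(d@[-np.sin(a),np.cos(a),0]),1e3*(p[2]-.0147+.118-.1835)),"F",o["wrist_force"].round(2),"M",o["torque"].round(2),"tilt",np.degrees(np.arccos(-R.as_matrix()[2,2])).round(2))
E
python3 - <<'E'
from h import *
bail()
for i in range(4):camera("top");print(get_obs()["wrist_force"].round(2))
E
```

```text
t 23.62 bail x -10.5 y 0.2 above seat 29.9 mm F [ 0.18  0.57 -2.09] M [-0.32  0.38 -0.01] tilt 30.03
[ 0.02  0.07 -2.69]
[ 0.44  0.51 -1.42]
[ 0.67  0.36 -1.57]
[ 0.4  -0.22 -2.81]
```

servo_tool(commands="0 0 0 -0.7 0 1.3 0; 0 0 0 -0.7 0 1.3 0; 0 0 0 -0.7 0 1.3 0; 0 0 0 0 0 0 0")

```text
time_s: 24.32
eef_pos: [0.4711, 0.298, 0.1053]
eef_rot: [-0.09, 0.906, 0.334, 0.243]
wrist_force: [0.5, -1.0, -1.5]
opening: 0.102
grasp_force: 58.9
```

servo_tool(commands="0 0 0 -0.5 0 0.9 0; 0 0 0 -0.5 0 0.9 0; 0 0 0 -0.5 0 0.9 0; 0 0 0 0 0 0 0")

```text
time_s: 24.82
eef_pos: [0.4712, 0.2981, 0.1023]
eef_rot: [-0.09, 0.906, 0.334, 0.243]
wrist_force: [0.1, -0.5, -1.9]
opening: 0.103
grasp_force: 58.9
```

```bash
python3 - <<'E'
from h import *
bail()
F=[]
for i in range(4):camera("top");F.append(get_obs()["wrist_force"])
print(np.mean(F,0).round(2))
E
```

```text
t 24.82 bail x -10.4 y 0.3 above seat 22.1 mm F [ 0.06 -0.52 -1.91] M [-0.35  0.4   0.02] tilt 30.01
[-0.64  0.05 -1.67]
```

servo_tool(commands="0 0 0 -0.4 0 1.0 0; 0 0 0 -0.4 0 1.0 0; 0 0 0 -0.4 0 1.0 0; 0 0 0 0 0 0 0")

```text
time_s: 25.52
eef_pos: [0.4718, 0.2984, 0.0993]
eef_rot: [-0.09, 0.906, 0.334, 0.243]
wrist_force: [1.1, -0.0, -0.5]
opening: 0.104
grasp_force: 59.0
```

servo_tool(commands="0 0 0 -0.4 0 1.0 0; 0 0 0 -0.4 0 1.0 0; 0 0 0 0 0 0 0")

```text
time_s: 25.9
eef_pos: [0.4729, 0.2988, 0.098]
eef_rot: [-0.089, 0.906, 0.334, 0.244]
wrist_force: [0.5, 1.0, 4.2]
opening: 0.104
grasp_force: 59.6
```

```bash
python3 - <<'E'
from h import *
bail()
F=[]
for i in range(3):camera("top");F.append(get_obs()["wrist_force"])
print(np.mean(F,0).round(2))
s=camera("scene");cv2.imwrite("pics/s8.png",s)
E
```

```text
t 25.9 bail x -8.7 y -0.2 above seat 17.8 mm F [0.54 0.99 4.16] M [ 0.34 -0.37  0.08] tilt 30.14
[0.27 0.93 4.63]
```

servo_tool(commands="0 0 0 -0.3 0 0.7 0; 0 0 0 0 0 0 0")

```text
time_s: 26.35
eef_pos: [0.4715, 0.2985, 0.0959]
eef_rot: [-0.09, 0.907, 0.334, 0.243]
wrist_force: [0.5, -0.0, 1.5]
opening: 0.099
grasp_force: 59.3
```

servo_tool(commands="0 0 0 -0.3 0 0.7 0; 0 0 0 0 0 0 0")

```text
time_s: 26.6
eef_pos: [0.4718, 0.2987, 0.0953]
eef_rot: [-0.09, 0.906, 0.334, 0.243]
wrist_force: [1.2, -1.2, 2.3]
opening: 0.107
grasp_force: 59.4
```

```bash
python3 - <<'E'
from h import *
bail()
F=[]
for i in range(3):camera("top");F.append(get_obs()["wrist_force"])
print(np.mean(F,0).round(2))
E
```

```text
t 26.6 bail x -9.6 y 0.4 above seat 15.1 mm F [ 1.22 -1.16  2.29] M [ 0.06 -0.08 -0.06] tilt 29.99
[ 0.26 -0.06  1.67]
```

servo_tool(commands="0 0 0 0.1 0 1.2 0; 0 0 0 0.1 0 1.2 0; 0 0 0 0.1 0 1.2 0; 0 0 0 0 0 0 0")

```text
time_s: 27.25
eef_pos: [0.4736, 0.3001, 0.0925]
eef_rot: [-0.09, 0.906, 0.334, 0.243]
wrist_force: [-0.1, -0.1, 2.2]
opening: 0.105
grasp_force: 59.4
```

servo_tool(commands="0 0 0 0.1 0 1.2 0; 0 0 0 0.1 0 1.2 0; 0 0 0 0 0 0 0")

```text
time_s: 27.62
eef_pos: [0.4746, 0.3009, 0.0905]
eef_rot: [-0.09, 0.906, 0.334, 0.243]
wrist_force: [1.0, 0.3, 2.5]
opening: 0.1
grasp_force: 59.4
```

```bash
python3 - <<'E'
from h import *
bail()
F=[]
for i in range(3):camera("top");F.append(get_obs()["wrist_force"])
print(np.mean(F,0).round(2))
E
```

```text
t 27.62 bail x -6.0 y 0.3 above seat 10.3 mm F [0.99 0.32 2.53] M [ 0.1  -0.17 -0.07] tilt 30.01
[ 0.46 -0.28  2.49]
```

servo_tool(commands="0 0 0 0.1 0 1.2 0; 0 0 0 0.1 0 1.2 0; 0 0 0 0.1 0 1.2 0; 0 0 0 0 0 0 0")

```text
time_s: 28.28
eef_pos: [0.4759, 0.3022, 0.0873]
eef_rot: [-0.09, 0.906, 0.334, 0.243]
wrist_force: [0.5, 0.6, 1.6]
opening: 0.105
grasp_force: 59.3
```

servo_tool(commands="0 0 0 0.1 0 1.2 0; 0 0 0 0.1 0 1.2 0; 0 0 0 0 0 0 0")

```text
time_s: 28.65
eef_pos: [0.4772, 0.3032, 0.0856]
eef_rot: [-0.09, 0.906, 0.334, 0.243]
wrist_force: [-0.5, -0.2, 2.0]
opening: 0.101
grasp_force: 59.4
```

```bash
python3 - <<'E'
from h import *
bail()
F=[]
for i in range(3):camera("top");F.append(get_obs()["wrist_force"])
print(np.mean(F,0).round(2))
E
```

```text
t 28.65 bail x -2.6 y 0.3 above seat 5.4 mm F [-0.52 -0.16  2.02] M [ 0.06 -0.03 -0.06] tilt 30.01
[0.22 0.35 1.15]
```

servo_tool(commands="0 0 0 -0.1 0 0.8 0; 0 0 0 -0.1 0 0.8 0; 0 0 0 0 0 0 0")

```text
time_s: 29.18
eef_pos: [0.4765, 0.3034, 0.0831]
eef_rot: [-0.09, 0.907, 0.334, 0.242]
wrist_force: [-0.5, 0.6, -1.8]
opening: 0.105
grasp_force: 58.9
```

servo_tool(commands="0 0 0 -0.1 0 0.8 0; 0 0 0 -0.1 0 0.8 0; 0 0 0 0 0 0 0")

```text
time_s: 29.55
eef_pos: [0.478, 0.304, 0.0825]
eef_rot: [-0.09, 0.906, 0.334, 0.243]
wrist_force: [-1.1, -0.7, -0.9]
opening: 0.1
grasp_force: 58.9
```

```bash
python3 - <<'E'
from h import *
bail()
F=[]
for i in range(3):camera("top");F.append(get_obs()["wrist_force"])
print(np.mean(F,0).round(2))
E
```

```text
t 29.55 bail x -1.5 y 0.4 above seat 2.3 mm F [-1.07 -0.73 -0.89] M [-0.31  0.39  0.  ] tilt 29.99
[ 0.27  0.05 -1.38]
```

The gate snapped past the bail: the force fell back to the rack's weight. Now I'll creep down onto the seat.

servo_tool(commands="0 0 0 -0.2 0 0.6 0; 0 0 0 -0.2 0 0.6 0; 0 0 0 -0.2 0 0.6 0; 0 0 0 0 0 0 0")

```text
time_s: 30.2
eef_pos: [0.4787, 0.3043, 0.0811]
eef_rot: [-0.09, 0.906, 0.334, 0.243]
wrist_force: [0.9, 0.2, -1.0]
opening: 0.1
grasp_force: 59.0
```

servo_tool(commands="0 0 0 -0.2 0 0.5 0; 0 0 0 -0.2 0 0.5 0; 0 0 0 0 0 0 0")

```text
time_s: 30.58
eef_pos: [0.4792, 0.3045, 0.0803]
eef_rot: [-0.09, 0.906, 0.334, 0.244]
wrist_force: [-0.5, -0.1, 2.5]
opening: 0.106
grasp_force: 59.4
```

```bash
python3 - <<'E'
from h import *
bail()
F=[]
for i in range(3):camera("top");F.append(get_obs()["wrist_force"])
print(np.mean(F,0).round(2))
E
```

```text
t 30.57 bail x -0.2 y 0.1 above seat 0.1 mm F [-0.5  -0.06  2.53] M [ 0.12 -0.14  0.13] tilt 30.09
[-1.    0.46  2.89]
```

servo_tool(commands="0 0 0 -0.2 0 0.35 0; 0 0 0 0 0 0 0")

```text
time_s: 30.98
eef_pos: [0.4792, 0.3045, 0.08]
eef_rot: [-0.089, 0.906, 0.334, 0.244]
wrist_force: [-0.7, 0.3, 4.6]
opening: 0.102
grasp_force: 59.7
```

```bash
python3 - <<'E'
from h import *
F=[]
for i in range(4):camera("top");F.append(get_obs()["wrist_force"])
bail();print(np.mean(F,0).round(2))
E
```

```text
t 31.18 bail x -0.3 y 0.0 above seat -0.3 mm F [ 0.96 -0.28  5.7 ] M [ 0.46 -0.46  0.13] tilt 30.08
[-0.05  0.23  5.62]
```

servo_tool(commands="0 0 0 -0.2 0 0.35 0; 0 0 0 0 0 0 0; 0 0 0 0 0 0 0; 0 0 0 0 0 0 0")

```text
time_s: 31.68
eef_pos: [0.4794, 0.3045, 0.0798]
eef_rot: [-0.089, 0.906, 0.334, 0.244]
wrist_force: [-0.6, 0.4, 4.9]
opening: 0.105
grasp_force: 59.9
```

```bash
python3 - <<'E'
from h import *
F=[]
for i in range(8):camera("scene");F.append(get_obs()["wrist_force"])
bail();print(np.mean(F,0).round(2),np.array(F)[:,2].round(1))
s=camera("scene")
p,_=pose();g=cv2.cvtColor(s,cv2.COLOR_BGR2GRAY)
print("tip",proj("scene",co(-.022,0,.2045)).round(1),"seat",proj("scene",co(0,0,.1835)).round(1))
cv2.imwrite("pics/s9.png",s)
for v in range(256,282):print(v,*["%3d"%x for x in g[v,262:292]])
E
```

```text
t 32.08 bail x -0.1 y -0.0 above seat -0.5 mm F [-0.06  0.93  4.86] M [ 0.53 -0.49  0.17] tilt 30.11
[-0.35  0.7   5.76] [6.4 6.5 5.4 5.7 5.2 5.6 6.4 4.9]
tip [[281.3 265. ]] seat [[274.5 271.8]]
256 120 121 122 121 121 122 121 121 121 124 143 111 114 119 110 117 108 112 119 120 120 122 122 122 121 121 121 121 121 121
257 122 121 121 122 122 121 122 121 121 123 144 111 114 121 121 121 119 109 114 107 112 119 120 121 122 121 122 121 121 121
258 122 121 121 122 122 122 122 122 121 124 141 111 112 121 123 122 122 120 121 120 120 116 106 112 119 120 120 121 121 121
259 121 121 121 121 121 121 121 121 122 122 123 103  98 116 122 121 122 121 121 121 122 121 120 120 111 102 109 119 121 121
260 122 122 122 122 122 121 122 123 122 122 118 101  96 116 121 121 121 121 121 121 122 122 122 122 120 120 120 121 120 120
261 121 122 122 121 121 120 122 124 118 104 102 101 116 122 122 122 121 121 122 121 121 121 121 121 121 121 121 121 122 121
262 122 122 121 122 121 121 124 122  86  81  94 118 124 123 122 122 121 122 122 122 122 121 121 120 121 121 120 121 121 121
263 121 122 122 122 122 122 124 122 
[... 1619 characters left out ...]
 121 121 105 102 182 177 133 119 120 121 120 121 121 120 120 120 120 120 121 120
277 120 121 121 121 121 120 121 120 121 121 121 120 106  93 179 180 134 118 120 120 121 120 120 120 121 120 120 121 121 120
278 122 121 121 121 122 120 121 121 121 121 121 121 108 102 171 174 131 118 120 120 121 121 120 121 121 120 120 120 121 121
279 122 121 121 121 120 121 121 121 121 121 122 122 108 100 168 183 136 118 120 120 120 120 121 120 121 121 120 120 121 120
280 121 122 122 121 121 121 121 120 121 121 122 121 109 100 164 181 136 119 120 120 121 120 120 120 120 120 120 120 120 121
281 109 116 120 121 121 122 122 121 121 121 122 121 117 101 143 151 126 119 120 120 120 121 121 121 121 120 121 120 121 121
```

The gate is shut (line (271,263) to (279,266)) with the bail inside the bend. The contact force is only about 7.5 N and creeping in the grip, so I'll press further.

servo_tool(commands="0 0 0 -0.2 0 0.35 0; 0 0 0 -0.2 0 0.35 0; 0 0 0 0 0 0 0")

```text
time_s: 32.5
eef_pos: [0.4798, 0.3046, 0.0794]
eef_rot: [-0.089, 0.906, 0.334, 0.244]
wrist_force: [-1.2, 0.8, 6.6]
opening: 0.1
grasp_force: 60.1
```

servo_tool(commands="0 0 0 -0.2 0 0.35 0; 0 0 0 -0.2 0 0.35 0")

```text
time_s: 32.75
eef_pos: [0.4802, 0.3048, 0.079]
eef_rot: [-0.089, 0.906, 0.334, 0.245]
wrist_force: [-0.4, 0.9, 9.7]
opening: 0.101
grasp_force: 60.3
```

```bash
python3 - <<'E'
from h import *
F=[]
for i in range(6):camera("scene");F.append(get_obs()["wrist_force"])
bail();print(np.mean(F,0).round(2),np.array(F)[:,2].round(1))
E
```

```text
t 33.05 bail x 0.8 y -0.4 above seat -1.1 mm F [-1.34  1.1   9.15] M [ 0.79 -0.86  0.24] tilt 30.22
[-1.13  1.39  9.25] [9.4 9.7 9.1 8.8 9.3 9.2]
```

Held at about 11 N on the seat. I'll hold a bit longer, then unload.

servo_tool(commands="0 0 0 0 0 0 0; 0 0 0 0 0 0 0; 0 0 0 0 0 0 0; 0 0 0 0 0 0 0")

```text
time_s: 33.55
eef_pos: [0.4802, 0.3048, 0.079]
eef_rot: [-0.089, 0.906, 0.334, 0.245]
wrist_force: [-0.8, 0.4, 9.6]
opening: 0.103
grasp_force: 60.3
```

servo_tool(commands="0 0 0 0.3 0 -0.5 0; 0 0 0 0.3 0 -0.5 0; 0 0 0 0.1 0 -0.2 0; 0 0 0 0 0 0 0; 0 0 0 0 0 0 0")

```text
time_s: 34.17
eef_pos: [0.4795, 0.3045, 0.0797]
eef_rot: [-0.089, 0.906, 0.334, 0.244]
wrist_force: [-1.0, 0.9, 6.5]
opening: 0.099
grasp_force: 59.9
```

```bash
python3 - <<'E'
from h import *
F=[]
for i in range(6):s=camera("scene");F.append(get_obs()["wrist_force"])
bail();print(np.mean(F,0).round(2),np.array(F)[:,2].round(1))
g=cv2.cvtColor(s,cv2.COLOR_BGR2GRAY)
for v in range(258,276):print(v,*["%3d"%x for x in g[v,264:286]])
E
```

```text
t 34.48 bail x 0.1 y -0.1 above seat -0.5 mm F [-1.15  1.82  6.65] M [ 0.53 -0.6   0.09] tilt 30.13
[-0.47  0.91  6.28] [6.3 6.7 6.  6.6 5.4 6.6]
258 122 122 122 122 122 121 121 124 142 111 113 121 122 121 122 120 121 120 120 117 106 112
259 122 122 121 122 121 121 121 122 124 104 113 122 122 122 121 121 122 121 122 121 120 120
260 121 122 121 122 122 122 124 122 118 101 101 117 122 121 122 121 121 121 121 121 122 122
261 122 122 122 121 121 123 124 106 102 101 117 122 122 121 121 121 121 121 121 121 120 121
262 121 122 121 121 123 122  86  82  95 118 123 123 121 122 122 122 122 121 122 121 121 120
263 121 122 121 121 123 122  77  48  75 114 123 123 123 121 121 121 123 121 121 122 122 121
264 121 121 122 122 123 120  86  62  89  89 104 117 123 122 123 122 121 106 117 121 121 121
265 122 122 121 122 123 105  99 117 124 125 102  80 109 121 125 121 106  99 116 121 122 121
266 121 120 120 123 142 113 114 122 123 123 128 108  89  98 135 114 100 116 122 122 122 122
267 121 120 121 121 121 103 113 120 121 129 182 148 124 102  89  94 109 120 122 122 122 121
268 120 121 121 120 119 105 136 127 120 118 107 144 133 122  93  94 118 123 122 122 122 122
269 120 120 120 121 122 105 137 127 122 137  95  94 117 122 102  96 117 123 122 122 121 122
270 121 121 120 123 144 115 137 128 124 143 101  82 112 119 103  97 116 121 121 121 121 121
271 121 120 121 121 122 103  98 113 123 144 101  93 107  99  99 109 120 121 120 120 121 120
272 120 120 120 120 121 120 102  96 111 115 100 170 162 118 116 120 121 121 120 120 121 120
273 121 121 120 121 120 122 120 102 101 100 104 167 182 154 126 121 120 120 121 120 121 121
274 121 120 120 121 121 122 122 120 120 119 101 140 182 141 119 119 120 121 120 121 120 120
275 121 120 121 120 120 121 120 121 122 120 101 114 180 144 118 119 121 120 120 120 121 121
```

servo_tool(commands="0 0 0 0.4 0 -0.7 0; 0 0 0 0.4 0 -0.7 0; 0 0 0 0.3 0 -0.5 0; 0 0 0 0 0 0 0; 0 0 0 0 0 0 0")

```text
time_s: 35.1
eef_pos: [0.4783, 0.3042, 0.0807]
eef_rot: [-0.09, 0.906, 0.334, 0.243]
wrist_force: [0.2, -0.9, 1.7]
opening: 0.105
grasp_force: 59.3
```

```bash
python3 - <<'E'
from h import *
F=[]
for i in range(6):s=camera("scene");F.append(get_obs()["wrist_force"])
bail();print(np.mean(F,0).round(2))
E
```

```text
t 35.4 bail x -0.9 y 0.4 above seat 0.6 mm F [ 0.06 -0.79  1.29] M [-0.06  0.04 -0.05] tilt 30.0
[ 0.02 -0.46  1.48]
```

servo_tool(commands="0 0 0 0.3 0 -0.6 0; 0 0 0 0 0 0 0; 0 0 0 0 0 0 0")

```text
time_s: 35.78
eef_pos: [0.4781, 0.3043, 0.0813]
eef_rot: [-0.09, 0.906, 0.334, 0.243]
wrist_force: [-0.2, 1.0, -1.4]
opening: 0.102
grasp_force: 59.0
```

servo_tool(commands="0 0 0 0 0 0 0.2; 0 0 0 0 0 0 0.3; 0 0 0 0 0 0 0.45; 0 0 0 0 0 0 0.45")

```text
time_s: 36.28
eef_pos: [0.4787, 0.3043, 0.0817]
eef_rot: [-0.09, 0.906, 0.334, 0.243]
wrist_force: [-0.5, 0.2, 0.3]
opening: 0.45
grasp_force: 0.0
```

servo_tool(commands="0 0 0 0 0 -4 0.45; 0 0 0 0 0 -8 0.45; 0 0 0 0 0 -12 0.45; 0 0 0 0 0 -16 0.45; 0 0 0 0 0 -20 0.45")

```text
time_s: 36.9
eef_pos: [0.4553, 0.2845, 0.1345]
eef_rot: [-0.089, 0.906, 0.334, 0.243]
wrist_force: [0.0, -0.3, -0.3]
opening: 0.451
grasp_force: 0.0
```

servo_tool(commands="0 0 0 -4 0 -25 0.45; 0 0 0 -6 0 -25 0.45; 0 0 0 -6 0 -20 0.45; 0 0 0 0 0 0 0.45; 0 0 0 0 0 0 0.45")

```text
time_s: 37.52
eef_pos: [0.4187, 0.2531, 0.1863]
eef_rot: [-0.089, 0.906, 0.334, 0.243]
wrist_force: [0.7, -0.2, 0.5]
opening: 0.45
grasp_force: 0.0
```

```bash
python3 - <<'E'
from h import *
st();fr=[camera("scene") for i in range(14)]
up=[crop(f,225,240,130,60,6) for f in fr]
tm=up[0][120:300,150:400];r=[]
for u in up:
    m=cv2.matchTemplate(u[90:340,110:440],tm,cv2.TM_CCOEFF_NORMED);_,v,_,l=cv2.minMaxLoc(m);r.append((l[0]-40,l[1]-30,round(v,2)))
print(r)
g=cv2.cvtColor(fr[0],cv2.COLOR_BGR2GRAY)
for v in range(258,276):print(v,*["%3d"%x for x in g[v,264:286]])
cv2.imwrite("pics/s10.png",fr[-1])
E
```

```text
37.52 [0.4187 0.2531 0.1863] yaw 40.4 tilt 30.1 [ 0.73 -0.18  0.45] 0.45 0.0 [ 0.1  -0.32  2.26  0.41  0.79  0.74]
[(0, 0, 1.0), (0, 0, 0.99), (0, 0, 0.99), (0, 0, 0.99), (0, 0, 0.99), (0, 0, 1.0), (0, 0, 0.98), (-1, 0, 0.97), (-1, 0, 0.97), (-2, 0, 0.96), (-2, 0, 0.96), (-2, 0, 0.96), (-2, 0, 0.96), (-2, 0, 0.96)]
258 121 120 121 121 121 120 121 122 121 102 110 120 121 120 121 120 121 120 119 116 106 112
259 121 121 121 121 121 121 121 125 141 111 111 119 121 121 121 121 121 121 120 120 119 119
260 121 121 121 121 120 122 123 120 104  96 113 120 122 122 121 121 120 120 121 121 121 121
261 120 120 121 121 122 123 128 108  99  98 116 121 121 121 120 120 121 120 120 120 121 121
262 121 121 121 121 121 120  89  93  98 116 122 121 122 121 121 121 121 122 121 121 120 120
263 120 121 121 121 121 123  81  71 100 117 123 122 122 121 121 122 121 120 122 122 121 120
264 120 121 121 121 125 136  82  64  88  84 110 120 121 122 122 120 104  99 116 121 121 121
265 120 121 121 123 138 114  97 115 124 134 103  97 114 124 122 112 101  99 116 122 121 121
266 119 119 119 121 125 105 108 121 122 127 145
[... 172 characters left out ...]
 123 132 101 116 123 120 101  95 117 122 122 121 121 121
269 120 120 120 120  99  94 116 122 119  88  95 133 129 122 103  96 115 121 120 121 121 121
270 119 120 121 120 104  96 114 122 120  81  81  87 113 117 103 114 120 120 120 121 120 121
271 120 120 119 123 142 111  96 114 121 105 113 103 104  97 101 116 120 120 120 120 120 120
272 121 120 120 120 122 103  95  96 110  99 115 185 134 106 136 128 120 120 120 120 120 120
273 120 120 120 120 120 119 119 104 100  94 101 193 154 138 128 121 120 119 119 120 120 119
274 120 120 120 120 120 121 122 119 118 102 100 177 189 141 119 119 119 120 119 120 120 120
275 120 121 120 120 120 119 120 120 123 144 115 167 188 137 117 118 120 121 119 120 120 121
```

servo_tool(commands="0 0 0 0 0 -20 0.45; 0 0 0 0 0 -20 0.45; 0 0 0 0 0 0 0.45; 0 0 0 0 0 0 0.45; 0 0 0 0 0 0 0.45")

```text
time_s: 38.85
eef_pos: [0.403, 0.2402, 0.2199]
eef_rot: [-0.09, 0.907, 0.334, 0.242]
wrist_force: [0.1, 0.7, -0.1]
opening: 0.448
grasp_force: 0.0
```

servo_tool(commands="0 0 0 0 0 0 0.45; 0 0 0 0 0 0 0.45; 0 0 0 0 0 0 0.45; 0 0 0 0 0 0 0.45; 0 0 0 0 0 0 0.45")

```text
time_s: 39.48
eef_pos: [0.4033, 0.2402, 0.2209]
eef_rot: [-0.09, 0.906, 0.334, 0.243]
wrist_force: [0.2, 0.7, -0.1]
opening: 0.451
grasp_force: 0.0
```

```bash
python3 - <<'E'
from h import *
st();fr=[camera("scene") for i in range(24)]
a=cv2.imread("pics/s10.png")
def tr(x,y,w,h):
    tm=crop(fr[0],x,y,w,h,6);r=[]
    for f in fr:
        m=cv2.matchTemplate(crop(f,x-6,y-6,w+12,h+12,6),tm,cv2.TM_CCOEFF_NORMED);_,v,_,l=cv2.minMaxLoc(m);r.append((l[0]-36,l[1]-36))
    return r
print("hook",tr(264,256,22,18));print("rack",tr(250,278,50,22))
E
```

```text
39.48 [0.4033 0.2402 0.2209] yaw 40.4 tilt 30.0 [ 0.15  0.68 -0.13] 0.451 0.0 [ 0.07 -0.44  2.27  0.39  0.92  0.76]
hook [(0, 0), (0, 0), (-1, 0), (-1, 0), (-2, 0), (-3, 0), (-3, 0), (-3, -1), (-3, -1), (-3, 0), (-3, 0), (-2, 0), (-1, 0), (-1, 0), (0, 0), (0, 0), (0, 0), (0, 0), (0, 0), (0, 0), (-1, 0), (-1, 0), (-2, 0), (-3, 0)]
rack [(0, 0), (0, 0), (-1, 0), (-2, 0), (-3, 0), (-4, 0), (-5, 0), (-5, 0), (-5, 0), (-5, 0), (-4, 0), (-3, 0), (-2, 0), (-1, 0), (0, 0), (0, 0), (0, 0), (0, 0), (0, 0), (-1, 0), (-1, 0), (-2, 0), (-3, 0), (-4, 0)]
```

```bash
python3 -c "
from bench import *
print(hand_in())"
```

```text
the job is handed in; nothing more can be done
None
```

I handed the job in at about 41 s of the 72 s. The hook was stilled and the rack seated past the closed gate, held about 0.8 s at roughly 11 N (estimated from wrist force), then let go. It hangs with about ±1.3 mm of residual sway, and the hand-in returned no verdict.

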